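Set up a pipette plunger test

TASK

Set up the pipette test: first lay the pipette in the rig's V-groove, plunger towards the housing, and push it along until the plunger end touches the end stop. Then slide every slotted mass sideways onto the stem, all stacked flat on the load carrier and fully home around the stem, each slot turned at least a quarter turn away from the slot of the mass directly below it. Finally press the start button right down and let go, leaving the pipette home, the masses in place and the bystanders where they are.

Things in the scene. Friction and masses are not known exactly. Their poses are not given: they have to be found in the camera images.
- rig: plunger test rig fixed to the bench, along its x: V-groove, housing, load carrier with stem. Origin on the bench under the stem's axis; x runs along the groove from its open end to the end stop and on to the stem, z up. Aluminium 90-degree V-groove from x = -290 to -125 mm, bottom at z = 26, top edges at z = 40 mm (28 mm apart), block 72 mm wide. Base plate 100 mm wide, x = -320 to 50 mm
- stem_seat (a point): on the stem's axis at the top of the load carrier's plate (44 mm wide, 50 mm above the bench), where the lowest mass rests; axes as the rig's. The stem is 10 mm thick and stands 58 mm free up to its knob
- stem_top (a point): top centre of the knob on the stem, 118 mm above the bench. The knob is 26 mm wide and 10 mm high, too wide for the slots, so masses must go on sideways below it
- end_stop (a point): middle of the end stop's face, 97 mm behind the stem axis (rig x), 47 mm above the bench: the height of the axis of a pipette lying in the groove. It lies 28 mm inside a tunnel (36 mm wide, from 26 to 63 mm above the bench) in the white housing, which is 80 mm wide, 85 mm high, at rig x = -125 to -69 mm
- start (a joint): start push button, round, 28 mm wide, on top of the rig's housing, with a spring (5 N for the full 6 mm); value 0 released, 0.006 m pressed right down
- start_top (a point): centre of the top face of the start button, about 103 mm above the bench; fingers press it from above
- pipette: white pipette lying on the bench, 0.12 kg. Origin at the middle of its eight-sided barrel, on the axis; x along the axis towards the plunger. Barrel 110 mm long (x = -55 to 55 mm), 30 mm across its flats (they face up, down and sideways); plunger up to 16 mm wide, its end face at x = 95 mm; thin grey nose to x = -105 mm. In the groove its axis is 47 mm above the bench
- bottle: bystander: amber bottle with white cap, 70 mm wide, 120 mm high; origin at the centre of its foot
- rack: bystander: black tube rack 75 x 150 x 35 mm with small tubes; origin at the centre of its underside
- beaker: bystander: white cup 70 mm wide, 90 mm high; origin at the centre of its foot
- mass1: slotted mass: plain steel disc 10 mm thick, 72 mm round, with two parallel flats 58 mm apart (its +y and -y sides, parallel to the slot), about 0.25 kg. A slot 16 mm wide runs from the rim to 8 mm past the centre. Origin: centre of the underside; x from the centre out through the slot's mouth, z up. Starts lying flat on the bench (on a 1 mm mat, origin at z = 0). May be absent.
- slot1 (a point): middle of the slot's mouth on mass1, 30 mm from the disc's centre, 5 mm above its underside; absent with it
- mass2: slotted mass: plain steel disc 10 mm thick, 72 mm round, with two parallel flats 58 mm apart (its +y and -y sides, parallel to the slot), about 0.25 kg. A slot 16 mm wide runs from the rim to 8 mm past the centre. Origin: centre of the underside; x from the centre out through the slot's mouth, z up. Starts lying flat on the bench (on a 1 mm mat, origin at z = 0). May be absent.
- slot2 (a point): middle of the slot's mouth on mass2, 30 mm from the disc's centre, 5 mm above its underside; absent with it
- mass3: slotted mass: plain steel disc 10 mm thick, 72 mm round, with two parallel flats 58 mm apart (its +y and -y sides, parallel to the slot), about 0.25 kg. A slot 16 mm wide runs from the rim to 8 mm past the centre. Origin: centre of the underside; x from the centre out through the slot's mouth, z up. Starts lying flat on the bench (on a 1 mm mat, origin at z = 0). May be absent.
- slot3 (a point): middle of the slot's mouth on mass3, 30 mm from the disc's centre, 5 mm above its underside; absent with it
- mass4: slotted mass: plain steel disc 10 mm thick, 72 mm round, with two parallel flats 58 mm apart (its +y and -y sides, parallel to the slot), about 0.25 kg. A slot 16 mm wide runs from the rim to 8 mm past the centre. Origin: centre of the underside; x from the centre out through the slot's mouth, z up. Starts lying flat on the bench (on a 1 mm mat, origin at z = 0). May be absent.
- slot4 (a point): middle of the slot's mouth on mass4, 30 mm from the disc's centre, 5 mm above its underside; absent with it
- mass5: slotted mass: plain steel disc 10 mm thick, 72 mm round, with two parallel flats 58 mm apart (its +y and -y sides, parallel to the slot), about 0.25 kg. A slot 16 mm wide runs from the rim to 8 mm past the centre. Origin: centre of the underside; x from the centre out through the slot's mouth, z up. Starts lying flat on the bench (on a 1 mm mat, origin at z = 0). May be absent.
- slot5 (a point): middle of the slot's mouth on mass5, 30 mm from the disc's centre, 5 mm above its underside; absent with it
Mind the look-alikes: they are no part of the job. What is shaped like the mass3 but pink is not meant.

How it is judged:
On the way, in this order (a step that is already met when the one before it is completed fails the run):
1. the pipette lies in the groove with its plunger end at the end stop, no mass on the stem yet (x of pipette in the frame of end_stop between -0.1 and -0.088 m and y of pipette in the frame of end_stop between -0.005 and 0.005 m and z of pipette in the frame of end_stop between -0.005 and 0.005 m and angle between the x axis of pipette and the x axis of rig, either way round below 0.08 rad and horizontal distance between each of mass1, mass2, mass3, mass4, mass5 and stem_seat above 0.03 m), for 0.2 s.
2. all masses are on the stem, neighbouring slots turned apart (horizontal distance between each of mass1, mass2, mass3, mass4, mass5 and stem_seat below 0.008 m and z of mass1 in the frame of stem_seat between -0.003 and 0.045 m and angle between each of mass1, mass2, mass3, mass4, mass5's own z axis and vertical below 0.1 rad and z of mass2 in the frame of stem_seat between -0.003 and 0.045 m and z of mass3 in the frame of stem_seat between -0.003 and 0.045 m and z of mass4 in the frame of stem_seat between -0.003 and 0.045 m and z of mass5 in the frame of stem_seat between -0.003 and 0.045 m and (z of mass1 in the frame of mass2 above 0.015 m or z of mass1 in the frame of mass2 below -0.015 m or horizontal distance between slot1 and slot2 above 0.034 m) and (z of mass1 in the frame of mass3 above 0.015 m or z of mass1 in the frame of mass3 below -0.015 m or horizontal distance between slot1 and slot3 above 0.034 m) and (z of mass1 in the frame of mass4 above 0.015 m or z of mass1 in the frame of mass4 below -0.015 m or horizontal distance between slot1 and slot4 above 0.034 m) and (z of mass1 in the frame of mass5 above 0.015 m or z of mass1 in the frame of mass5 below -0.015 m or horizontal distance between slot1 and slot5 above 0.034 m) and (z of mass2 in the frame of mass3 above 0.015 m or z of mass2 in the frame of mass3 below -0.015 m or horizontal distance between slot2 and slot3 above 0.034 m) and (z of mass2 in the frame of mass4 above 0.015 m or z of mass2 in the frame of mass4 below -0.015 m or horizontal distance between slot2 and slot4 above 0.034 m) and (z of mass2 in the frame of mass5 above 0.015 m or z of mass2 in the frame of mass5 below -0.015 m or horizontal distance between slot2 and slot5 above 0.034 m) and (z of mass3 in the frame of mass4 above 0.015 m or z of mass3 in the frame of mass4 below -0.015 m or horizontal distance between slot3 and slot4 above 0.034 m) and (z of mass3 in the frame of mass5 above 0.015 m or z of mass3 in the frame of mass5 below -0.015 m or horizontal distance between slot3 and slot5 above 0.034 m) and (z of mass4 in the frame of mass5 above 0.015 m or z of mass4 in the frame of mass5 below -0.015 m or horizontal distance between slot4 and slot5 above 0.034 m)), for 0.3 s.
3. the start button is pressed down (value of joint start above 0.0045 m), for 0.05 s.
At the end, for the whole second after the job is handed in: Plunger end within 5 mm of the end stop, pipette seated along the groove; every mass flat (0.1 rad) in the stack, centre within 8 mm of the stem axis; slot mouths of touching neighbours over 34 mm apart (about 70 degrees); button up, all at rest (all of step 2 and x of pipette in the frame of end_stop between -0.1 and -0.088 m and y of pipette in the frame of end_stop between -0.005 and 0.005 m and z of pipette in the frame of end_stop between -0.005 and 0.005 m and angle between the x axis of pipette and the x axis of rig, either way round below 0.08 rad and value of joint start below 0.002 m and linear speed of each of pipette, mass1, mass2, mass3, mass4, mass5 below 0.02 m/s).
It fails at once if the bottle is moved more than 30 mm (distance of bottle from where it was at the start of the episode above 0.03 m).
It fails at once if the rack is moved more than 30 mm (distance of rack from where it was at the start of the episode above 0.03 m).
It fails at once if the beaker is moved more than 30 mm (distance of beaker from where it was at the start of the episode above 0.03 m).
Of mass1, mass2, mass3, mass4, mass5 only 3 to 5 are there at a start; the rules pass over those that are not, and their reading is None.
At some moment in a run one of pipette, mass1, mass2, mass3, mass4, mass5 may be knocked a few centimetres aside while the robot is not near it.
It also fails if it takes over 210 s, if anything falls off the work surface, if the arm or the gripper's body presses on something with over 40 N, if the wrist force passes 120 N, or if a joint passes its speed limit or range.

ROBOT

A 7-joint arm with a two-finger parallel gripper is mounted at the origin on the work surface. World frame = base frame: x ahead of the robot, y to its left, z up, the work surface at z = 0. Lengths are in m, angles in rad, forces in N, time in s.
With the tool pointing down it reaches from about 0.425 to 0.925 m from the base axis. Payload 6.8 kg.
Tool frame: the origin (TCP) lies between the finger pads; the fingertips stand r.tcp_to_tips ahead of it and the grasp point (between the pads) lies 3 mm ahead of it (r.tcp_to_tips is the distance from the TCP to the fingertips, in m); z points along the fingers, y is the line along which they close (so a half turn about z gives the same grasp; the last joint's range is limited). The gripper opens to 85 mm and grips with 20 to 120 N. Pads are 22 mm wide; open, the fingers measure 114 mm over their backs; the gripper's body (76 mm by 85 mm) begins 54 mm behind the grasp point. The pads swing forward as they close: fully open they stand 13 mm farther back than shut.
Start: joints at [-1.306, 0.477, 0.022, 1.555, -0.011, 1.109, -0.083], TCP at [0.246, 0.629, 0.253] pointing down, gripper open.
Joint ranges: [-2.96, 2.96], [-0.34, 2.1], [-1.41, 1.46], [0.24, 2.44], [-1.37, 4.51], [0.17, 1.92], [-2.96, 2.96]. Speed limits (rad/s): [2.39, 2.39, 3.14, 3.14, 3.14, 3.14, 3.14].

INTERFACE

Orientations are given as a rotation vector (axis times angle).
In Python, from bench import r gives the robot as it stands. The module is installed in compiled form; this text tells all that it offers.
- The arm moves only by the tool step_arm, never from a script. Its argument "moves" is a list of rows, each an object of numbers: "rx", "ry", "rz": the turn, a rotation vector about the tool's x, y, z in degrees; "dx", "dy", "dz": the shift along the tool's x, y, z in mm; "gripper": the opening, from -1 (shut) to 1 (fully open). In form: [{"rx": .., "ry": .., "rz": .., "dx": .., "dy": .., "dz": .., "gripper": ..}, ...]. A call has 1 to 20 rows; each row shifts and turns the commanded pose from where the row before left it, along the tool's axes as they then stand; what a row does not reach is not made up. A row lasts 1/8 s, in which the tool goes at most 62.5 mm and 10.7 degrees, less where a joint would pass 70% of its speed; a pose out of reach is approached as far as the arm can. A call is refused whole if a number of a shift passes 62.5 or a number of a turn 10.7, either way. A call with a gripper value outside its range is refused whole. The fingers move at their own pace and stop on an object; "grip_force" is the grip in N (left out, the last holds). Time passes only in rows, so rows that do not move let the fingers close. It gives the time, the measured TCP pose, the force, the opening and the grip force at its end, in the units of the state.
- r.get_obs(): the state, without advancing time (a new reading comes with each control period).
- r.grab_frame(name): name is "side" or "top"; returns the picture (420x560x3 uint8, blue, green, red); there is no depth.
- r.camera_info(name): a dict with "mtx" (3x3 intrinsics, pixels), "rvec" (rotation vector, rad) and "tvec" (3), from world to camera coordinates, as OpenCV has them. Camera axes: x right, y down, z forward; pixel columns grow to the right and rows downward; lengths in m; the calibration is good to about 2 mm. A picture is of the moment at which its call begins. camera_info takes no time and is no camera call.
- r.hand_in(): hands the job in; it is judged then, once.
The state is a dict: "clock": time; "joints": joint angles; "qvel": joint speeds; "tau": joint torques, N m; "tcp_pos": TCP position; "orientation": TCP orientation; "contact_force": force on the tool from outside, world axes, zero at the start; "moment": the same for the moment, N m; "grip_width": finger opening in m; "gripper_force": force on a finger pad.
Only numpy, scipy, OpenCV 4.12 (cv2) and the standard library are available. Lean on these libraries where they do the work, as an engineer would, in place of code of your own. Each camera call takes 0.05 s, during which the arm holds its last target. There are 200 camera calls.

## Working session

There is one attempt and no reset: what is moved stays moved. The work goes in short steps, Python scripts to look and compute and a tool call to move; the robot and the scene stay as the last step left them, time stands still between calls to the robot, and variables do not carry over. Pictures are saved under pics/ and viewed, at most 14 in all, crops included, and the job is handed in when it is done.

Besides the shell and the picture viewer there is one more tool, called after "Request:" by a JSON object that holds its "fn" and its "kwargs", one argument or row to a line. step_arm: Moves the arm, as the interface text tells. Its arguments: {"type":"object","properties":{"moves":{"type":"array","items":{"type":"object","properties":{"rx":{"type":"number"},"ry":{"type":"number"},"rz":{"type":"number"},"dx":{"type":"number"},"dy":{"type":"number"},"dz":{"type":"number"},"gripper":{"type":"number"}}}},"grip_force":{"type":"number"}},"required":["moves"]}

```bash
mkdir -p pics; ls
python3 - <<'E'
from bench import r
import cv2,numpy as np
print(r.get_obs(), r.tcp_to_tips)
for n in("top","side"):
    cv2.imwrite(f"pics/{n}0.png",r.grab_frame(n)); i=r.camera_info(n)
    R=cv2.Rodrigues(np.array(i["rvec"],float))[0]
    print(n,i, -R.T@np.array(i["tvec"]).ravel())
E
```

```text
pics
{'clock': 0.0, 'joints': array([-1.30609697,  0.4778131 ,  0.02231727,  1.55646034, -0.0114918 ,
        1.10930956, -0.08309228]), 'qvel': array([-1.96566528e-03,  1.01908902e-03,  1.78427004e-03,  1.30076408e-03,
       -2.37565053e-04, -2.37231561e-04, -1.96112872e-05]), 'tau': array([ 3.47558835e-04, -5.96452045e+01,  1.60772469e+00, -2.81194192e+01,
        1.23525076e-02,  9.33622301e-03,  2.16423837e-05]), 'tcp_pos': array([0.24564792, 0.62811213, 0.25231279]), 'orientation': array([-5.82085917e-01, -3.08698082e+00,  2.90661324e-03]), 'contact_force': array([ 0.54689693, -0.19676176, -0.02471854]), 'moment': array([ 0.05138272, -0.0309166 , -0.0034693 ]), 'gripper_force': 0.0, 'grip_width': 0.08543597415607221} 0.022
top {'mtx': array([[390.86173504,   0.        , 280.20764955],
       [  0.        , 390.86173504, 211.46018076],
       [  0.        ,   0.        ,   1.        ]]), 'rvec': array([ 2.16793771, -2.17502024,  0.05552281]), 'tvec': array([0.00437782, 0.53016958, 1.39650274])} [ 0.42376893 -0.03121118  1.43204909]
side {'mtx': array([[540.47076256,   0.        , 272.63545625],
       [  0.        , 540.47076256, 211.32881147],
       [  0.        ,   0.        ,   1.        ]]), 'rvec': array([ 2.23620994, -0.31546792,  0.1483018 ]), 'tvec': array([-0.50988517,  0.17223094,  1.43232669])} [ 0.21463324 -1.10417932  1.03726888]
```

View pics/top0.png

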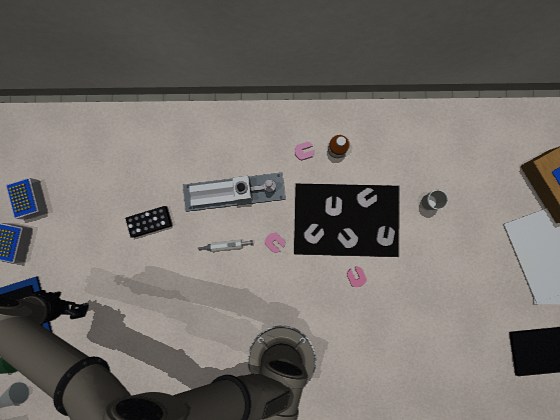

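View pics/side0.png

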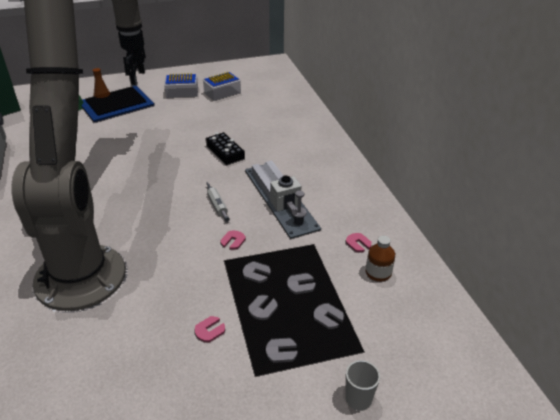

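The top view shows five steel U-discs on the black mat at about (333,206), (367,197), (314,233), (347,238) and (385,236). The pink look-alikes are at (304,151), (275,242) and (356,277), so I'll ignore them. The rig spans (185–285,192) with the stem at about (270,186), and the pipette is at (225,245). The bystanders are the rack at (149,222), the bottle at (339,145) and the beaker at (433,200).

```bash
cat > h.py <<'E'
from bench import r
import cv2,numpy as np
def cam(n):
    i=r.camera_info(n);R=cv2.Rodrigues(np.array(i["rvec"],float))[0];t=np.array(i["tvec"],float).ravel()
    return np.array(i["mtx"]),R,t
def ray(n,px,z):
    K,R,t=cam(n);px=np.atleast_2d(np.array(px,float))
    d=np.c_[px,np.ones(len(px))]@np.linalg.inv(K).T@R
    C=-R.T@t; s=(z-C[2])/d[:,2]
    return (C+d*s[:,None])
def proj(n,P):
    K,R,t=cam(n);q=(np.atleast_2d(P)@R.T+t)@K.T;return q[:,:2]/q[:,2:]
def up(img,k=6): return cv2.resize(img,None,fx=k,fy=k,interpolation=cv2.INTER_CUBIC)
def unpx(p,k=6): return (np.asarray(p,float)+.5)/k-.5
def masses(n,img,zt=.010,lo=100,verbose=False):
    """grey U-discs lying on mat: centre, slot yaw(deg)"""
    U=up(img);hsv=cv2.cvtColor(U,cv2.COLOR_BGR2HSV)
    m=((hsv[...,2]>lo)&(hsv[...,1]<60)).astype(np.uint8)
    out=[]
    for c in cv2.findContours(m,cv2.RETR_EXTERNAL,cv2.CHAIN_APPROX_NONE)[0]:
        W=ray(n,unpx(c[:,0]),zt)[:,:2]
        w=(W*1e4).astype(np.int32).reshape(-1,1,2)
        a=cv2.contourArea(w)/1e8
        if not .0020<a<.0042: continue
        hu=cv2.convexHull(w)
        o=W.mean(0)-.06; s=1e4/2  # raster .2mm
        A=np.zeros((600,600),np.uint8);B=A.copy()
        cv2.drawContours(A,[((W-o)*s).astype(np.int32)],-1,1,-1)
        cv2.drawContours(B,[cv2.convexHull(((W-o)*s).astype(np.int32))],-1,1,-1)
        hb=B.sum()*4e-8
        if not .003<hb<.0046: continue
        D=cv2.morphologyEx(B-A,cv2.MORPH_OPEN,np.ones((21,21)))
        k,l,st,ce=cv2.connectedComponentsWithStats(D)
        if k<2: continue
        j=1+st[1:,4].argmax();ys,xs=np.nonzero(l==j);P=np.c_[xs,ys]/s
        ev,V=np.linalg.eigh(np.cov(P.T));d=V[:,1]
        ys,xs=np.nonzero(B);hc=np.c_[xs,ys].mean(0)/s
        if d@(P.mean(0)-hc)<0:d=-d
        rect=cv2.minAreaRect(cv2.convexHull(w))
        out.append((*(hc+o),np.degrees(np.arctan2(d[1],d[0])),a*1e6,hb*1e6,np.array(rect[1])/10,rect[2]))
    return out
def tcp():
    o=r.get_obs();R=cv2.Rodrigues(o["orientation"])[0];return o["tcp_pos"],R,o
E
python3 - <<'E'
from h import *
np.set_printoptions(precision=1,suppress=True)
for n in("top","side"):
    im=cv2.imread(f"pics/{n}0.png")
    for m in masses(n,im): print(n,np.round(m[:2],4),round(m[2],1),[int(x) for x in m[3:5]],m[5],round(m[6],1))
t=cv2.imread("pics/top0.png")[165:260,175:295];s=cv2.imread("pics/side0.png")[155:250,195:325]
cv2.imwrite("pics/c0.png",np.vstack([cv2.resize(t,(720,300*19//10//1*1),interpolation=3)[:, :][:570][::1] ])[:570])
cv2.imwrite("pics/c1.png",cv2.resize(s,(780,570),interpolation=3))
E
```

```text
(no output)
```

View pics/c0.png

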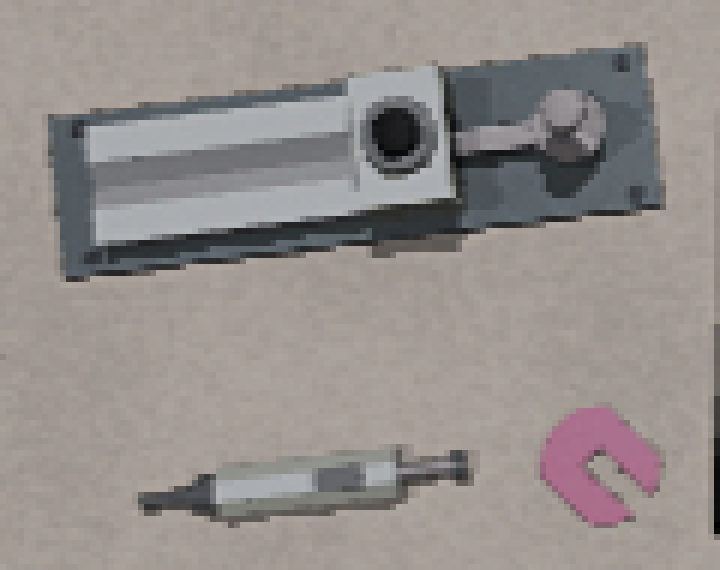

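View pics/c1.png

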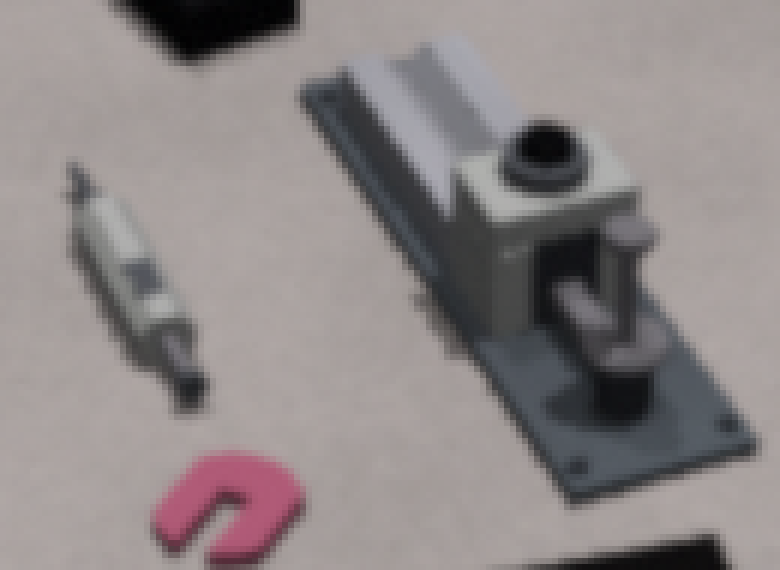

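The crop shows the pipette's flanged plunger at the right end (460,467), already pointing the same way as the groove's end stop. The only nearby object is a pink decoy disc at (600,465). The rig's button is at (397,134) and its carrier at (570,125).

```bash
sed -i 's/RETR_EXTERNAL/RETR_LIST/' h.py
cat > rig.py <<'E'
from h import *
from scipy.optimize import least_squares
f=lambda c,o:(np.array(c,float)+.5)/6-.5+np.array(o)
T=lambda u,v:f((u,v),(175,165)); S=lambda u,v:f((u,v),(195,155))
P=[("top",T(570,125),(0,0,.05)),("side",S(630,229),(0,0,.118)),
("top",T(50,115),(-.32,.05,None)),("top",T(640,45),(.05,.05,None)),("top",T(663,207),(.05,-.05,None)),("top",T(67,280),(-.32,-.05,None)),
("side",S(303,92),(-.32,-.05,None)),("side",S(573,497),(.05,-.05,None)),("side",S(755,442),(.05,.05,None)),
("top",T(348,77),(-.125,.04,.085)),("top",T(438,66),(-.069,.04,.085)),("top",T(457,200),(-.069,-.04,.085)),
("side",S(487,220),(-.069,-.04,.085)),("side",S(637,187),(-.069,.04,.085)),("side",S(455,165),(-.125,-.04,.085)),
("top",T(90,123),(-.29,.036,.04)),("top",T(96,245),(-.29,-.036,.04)),
("top",T(397,133),("b",0,.103)),("side",S(545,145),("b",0,.103))]
def res(p,full=False):
    x,y,a,zp,b=p;c,s=np.cos(a),np.sin(a);o=[]
    for n,px,q in P:
        X=b if q[0]=="b" else q[0];z=zp if q[2] is None else q[2]
        o.append(proj(n,[x+c*X-s*q[1],y+s*X+c*q[1],z])[0]-px)
    return np.array(o) if full else np.ravel(o)
E
python3 - <<'E'
from rig import *
np.set_printoptions(precision=2,suppress=True)
s=least_squares(res,[.6,0,-1.6,.01,-.1],loss="soft_l1")
print(s.x[:2],np.degrees(s.x[2]),s.x[3:]);print(res(s.x,True).T)
np.save("rig.npy",s.x)
x,y,a=s.x[:3];print("knob top px(crop)",[(proj(n,[x,y,.118])[0]-o)*6 for n,o in(("top",[175,165]),("side",[195,155]))])
for n in("top","side"):
    im=cv2.imread(f"pics/{n}0.png")
    for m in masses(n,im): print(n,np.round(np.array(m[:2])*1e3,1),round(m[2],1),[int(x) for x in m[3:5]],m[5],round(m[6],1))
# pipette: two view points on axis
t0,t1=ray("top",[f((455,467),(175,165)),f((150,501),(175,165))],.015)
u0,u1=ray("side",[f((188,390),(195,155)),f((75,172),(195,155))],.015)
for e,g in((t0,t1),(u0,u1)): d=e-g;print("pip",e,g,np.linalg.norm(d),np.degrees(np.arctan2(d[1],d[0])),g+d/np.linalg.norm(d)*.105)
# barrel centroid
for n,(r0,r1,c0,c1) in(("top",(235,255,190,260)),("side",(175,225,200,235))):
    im=cv2.imread(f"pics/{n}0.png")[r0:r1,c0:c1];print(n,im.reshape(-1,3).mean(0))
E
```

```text
[0.62 0.04] -83.52396762964739 [ 0.01 -0.1 ]
[[-0.03 -0.18 -0.2   0.84  0.16 -0.43 -0.39 -0.47  0.71 -0.39  0.53 -0.14
   0.98  0.85 -0.95 -0.73  0.21  0.04  0.15]
 [ 0.24  0.06  0.38  0.23  0.05 -0.34 -0.76  0.22  0.54 -0.25 -0.31  0.01
   0.56 -0.2  -0.69  0.59 -0.02  0.05 -0.17]]
knob top px(crop) [array([561.16, 107.01]), array([626.42, 226.87])]
top [ 295.4 -269.3] 23.7 [3205, 3898] [73.27 61.18] 24.7
top [419.3  24.2] -131.7 [3031, 3702] [69.62 59.08] 46.0
top [ 434.7 -240.7] 39.3 [2707, 3529] [69.32 57.95] 40.3
top [ 442.2 -376.4] -12.0 [2662, 3508] [57.61 69.04] 77.6
top [ 451.  -117.9] -41.3 [2704, 3524] [57.78 68.75] 49.3
top [ 551.3 -190.6] -4.6 [2754, 3550] [58.18 68.79] 88.9
top [ 548.  -529.2] 22.1 [3121, 4102] [84.1  62.35] 21.7
top [ 574.3 -570.4] -162.6 [2653, 3066] [65.53 55.87] 16.2
top [ 581.6 -311.8] -55.8 [2713, 3578] [58.19 69.82] 33.6
top [754.8 -85.4] -71.4 [3248, 3912] [62.57 72.88] 17.1
side [ 442.6 -376.7] -12.2 [2530, 3381] [56.32 67.61] 78.9
side [ 295.2 -273.7] 24.6 [3771, 4274] [75.27 65.61] 22.6
side [ 581.5 -311.6] -57.7 [2485, 3345] [55.72 66.68] 34.0
side [ 434.8 -241.3] 39.4 [2502, 3348] [67.69 55.95] 40.1
side [ 551.3 -191. ] -4.4 [2413, 3306] [55.7  67.14] 86.6
side [ 450.5 -118.3] -41.7 [2411, 3299] [55.33 66.89] 49.9
side [418.4  19.9] -130.7 [3893, 4422] [79.64 64.11] 46.5
side [408.7 163.3] 104.9 [2275, 3476] [ 36.65 162.33] 7.8
pip [0.42 0.11 0.01] [0.4  0.3  0.01] 0.18590107566864145 -83.79775505574315 [0.41 0.19 0.01]
pip [0.42 0.1  0.01] [0.4  0.3  0.01] 0.19486241151746803 -84.21177618800455 [0.41 0.19 0.01]
top [140.68 145.8  151.35]
side [145.16 146.82 152.84]
```

Run:
```python
from rig import *
np.set_printoptions(precision=4,suppress=True)
print(np.load("rig.npy"))
for n,o,e0,e1 in(("top",(175,165),(212,497),(402,476)),("side",(195,155),(88,207),(182,318))):
    a,b=ray(n,[f(e0,o),f(e1,o)],.022);d=b-a;print(n,(a+b)/2,np.linalg.norm(d),np.degrees(np.arctan2(d[1],d[0])))
for n,px in (("top",(456,467)),):print(ray(n,[f(px,(175,165))],.015))
print(ray("side",[f((188,390),(195,155))],.015))
# gradient check: carrier centre from top/side
print(ray("top",[T(570,125)],.05),ray("side",[S(630,229)],.118), ray("side",[S(625,347)],.05))
p,R,o=tcp();print(p,R)
```

```text
[ 0.6204  0.0397 -1.4578  0.0075 -0.0968]
top [0.4071 0.1994 0.022 ] 0.11520652011809412 -83.8500673140016
side [0.4112 0.2038 0.022 ] 0.10803620702924024 -75.14097907464321
[[0.4186 0.1104 0.015 ]]
[[0.4175 0.1041 0.015 ]]
[[0.6212 0.0396 0.05  ]] [[0.621  0.0399 0.118 ]] [[0.6193 0.036  0.05  ]]
[0.2457 0.6282 0.2524] [[-0.9313  0.3642 -0.0004]
 [ 0.3642  0.9313 -0.0015]
 [-0.0002 -0.0016 -1.    ]]
```

```bash
cat >> h.py <<'E'
def go(x,y,z,yaw):
    """print tool-frame turn, then shift (mm, after turn) to reach tcp (mm) with tool-x yaw (deg), tool down"""
    p,R,o=tcp();cur=np.degrees(np.arctan2(R[1,0],R[0,0]));d=(yaw-cur+180)%360-180
    a=np.radians(yaw);X=np.array([np.cos(a),np.sin(a),0]);Z=np.array([0,0,-1]);Y=np.cross(Z,X)
    v=np.array([x,y,z])-p*1e3
    print("tcp",np.round(p*1e3,1),"yaw",round(cur,2),"tilt z",np.round(R[:,2],4),"q7",np.round(o["joints"][6],2),"F",np.round(o["contact_force"],1))
    print("turn rz",round(-d,2),"shift",np.round([v@X,v@Y,v@Z],1))
E
python3 -c "
from h import *
go(408,200.5,120,96)"
```

```text
tcp [245.7 628.2 252.4] yaw 158.64 tilt z [-4.0e-04 -1.5e-03 -1.0e+00] q7 -0.08 F [-0.1 -0.2  0.4]
turn rz 62.64 shift [-442.3  116.7  132.4]
```

Request:
{"fn": "step_arm", "kwargs": {
  "moves": [
    {"rz":10.5},
    {"rz":10.5},
    {"rz":10.5},
    {"rz":10.5},
    {"rz":10.5},
    {"rz":10.1},
    {}
  ]
}}

```text
invalid input at $.moves[0]: expected keys rx, ry, rz, dx, dy, dz, gripper
```

```bash
python3 -c "
from h import *
go(408,200.5,100,96)"
```

```text
tcp [245.7 628.2 252.4] yaw 158.64 tilt z [-4.0e-04 -1.5e-03 -1.0e+00] q7 -0.08 F [-0.1 -0.2  0.4]
turn rz 62.64 shift [-442.3  116.7  152.4]
```

Request:
{"fn": "step_arm", "kwargs": {
  "moves": [
    {"rx":0,"ry":0,"rz":10.5,"dx":0,"dy":0,"dz":0,"gripper":1},
    {"rx":0,"ry":0,"rz":10.5,"dx":0,"dy":0,"dz":0,"gripper":1},
    {"rx":0,"ry":0,"rz":10.5,"dx":0,"dy":0,"dz":0,"gripper":1},
    {"rx":0,"ry":0,"rz":10.5,"dx":0,"dy":0,"dz":0,"gripper":1},
    {"rx":0,"ry":0,"rz":10.5,"dx":0,"dy":0,"dz":0,"gripper":1},
    {"rx":0,"ry":0,"rz":10.1,"dx":0,"dy":0,"dz":0,"gripper":1},
    {"rx":0,"ry":0,"rz":0,"dx":-40,"dy":10,"dz":0,"gripper":1},
    {"rx":0,"ry":0,"rz":0,"dx":-45,"dy":12,"dz":0,"gripper":1},
    {"rx":0,"ry":0,"rz":0,"dx":-45,"dy":12,"dz":10,"gripper":1},
    {"rx":0,"ry":0,"rz":0,"dx":-45,"dy":12,"dz":15,"gripper":1},
    {"rx":0,"ry":0,"rz":0,"dx":-45,"dy":12,"dz":15,"gripper":1},
    {"rx":0,"ry":0,"rz":0,"dx":-45,"dy":12,"dz":15,"gripper":1},
    {"rx":0,"ry":0,"rz":0,"dx":-45,"dy":12,"dz":15,"gripper":1},
    {"rx":0,"ry":0,"rz":0,"dx":-45,"dy":12,"dz":15,"gripper":1},
    {"rx":0,"ry":0,"rz":0,"dx":-45,"dy":12,"dz":15,"gripper":1},
    {"rx":0,"ry":0,"rz":0,"dx":-42,"dy":10,"dz":15,"gripper":1},
    {"rx":0,"ry":0,"rz":0,"dx":0,"dy":0,"dz":15,"gripper":1},
    {"rx":0,"ry":0,"rz":0,"dx":0,"dy":0,"dz":0,"gripper":1}
  ]
}}

```text
clock: 2.35
tcp_pos: [0.4069, 0.2014, 0.1224]
orientation: [-2.101, -2.335, 0.003]
contact_force: [-1.1, 0.1, 0.4]
grip_width: 0.085
gripper_force: 0.0
```

Run:
```python
from h import *
go(408,200.5,32,96)
t=r.grab_frame("top")[165:285,165:325];s=r.grab_frame("side")[105:265,150:330]
cv2.imwrite("pics/g1.png",np.hstack([cv2.resize(t,(400,300),interpolation=3),cv2.resize(s,(338,300),interpolation=3)]))
```

```text
tcp [406.9 201.4 122.4] yaw 96.04 tilt z [-0.002  -0.0012 -1.    ] q7 -0.3 F [-1.1  0.1  0.4]
turn rz 0.04 shift [-1.   1.  90.4]
```

View pics/g1.png

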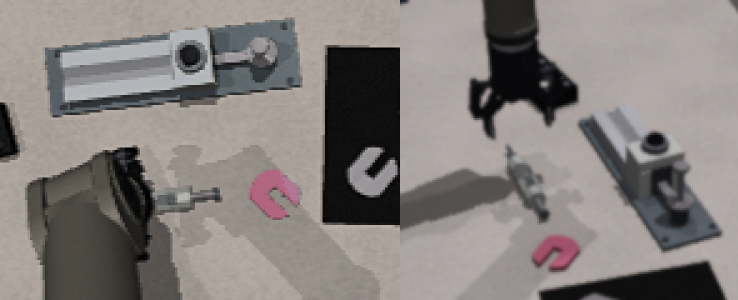

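Request:
{"fn": "step_arm", "kwargs": {
  "grip_force": 40,
  "moves": [
    {"rx":0,"ry":0,"rz":0,"dx":-1,"dy":1,"dz":30,"gripper":1},
    {"rx":0,"ry":0,"rz":0,"dx":0,"dy":0,"dz":31,"gripper":1},
    {"rx":0,"ry":0,"rz":0,"dx":0,"dy":0,"dz":20,"gripper":1},
    {"rx":0,"ry":0,"rz":0,"dx":0,"dy":0,"dz":10,"gripper":1},
    {"rx":0,"ry":0,"rz":0,"dx":0,"dy":0,"dz":0,"gripper":-1},
    {"rx":0,"ry":0,"rz":0,"dx":0,"dy":0,"dz":0,"gripper":-1},
    {"rx":0,"ry":0,"rz":0,"dx":0,"dy":0,"dz":0,"gripper":-1},
    {"rx":0,"ry":0,"rz":0,"dx":0,"dy":0,"dz":0,"gripper":-1},
    {"rx":0,"ry":0,"rz":0,"dx":0,"dy":0,"dz":0,"gripper":-1},
    {"rx":0,"ry":0,"rz":0,"dx":0,"dy":0,"dz":0,"gripper":-1},
    {"rx":0,"ry":0,"rz":0,"dx":0,"dy":0,"dz":0,"gripper":-1},
    {"rx":0,"ry":0,"rz":0,"dx":0,"dy":0,"dz":0,"gripper":-1}
  ]
}}

```text
clock: 3.95
tcp_pos: [0.4093, 0.2008, 0.0332]
orientation: [2.101, 2.335, 0.002]
contact_force: [-0.2, 0.1, 6.3]
grip_width: 0.0289
gripper_force: 39.4
```

Request:
{"fn": "step_arm", "kwargs": {
  "moves": [
    {"rx":0,"ry":0,"rz":0,"dx":0,"dy":0,"dz":0,"gripper":0},
    {"rx":0,"ry":0,"rz":0,"dx":0,"dy":0,"dz":0,"gripper":0},
    {"rx":0,"ry":0,"rz":0,"dx":0,"dy":0,"dz":0,"gripper":0},
    {"rx":0,"ry":0,"rz":0,"dx":0,"dy":0,"dz":0,"gripper":0}
  ]
}}

```text
clock: 4.45
tcp_pos: [0.4088, 0.2004, 0.0323]
orientation: [-2.101, -2.335, 0.0]
contact_force: [1.1, 0.2, 0.6]
grip_width: 0.0428
gripper_force: 0.0
```

Run:
```python
from h import *
go(408,200.5,32,96)
s=r.grab_frame("side")[130:230,160:270]
cv2.imwrite("pics/g2.png",cv2.resize(s,(660,600),interpolation=3))
```

```text
tcp [408.8 200.4  32.3] yaw 96.04 tilt z [-1.e-04 -1.e-04 -1.e+00] q7 -0.19 F [1.1 0.2 0.6]
turn rz 0.04 shift [ 0.2 -0.8  0.3]
```

View pics/g2.png

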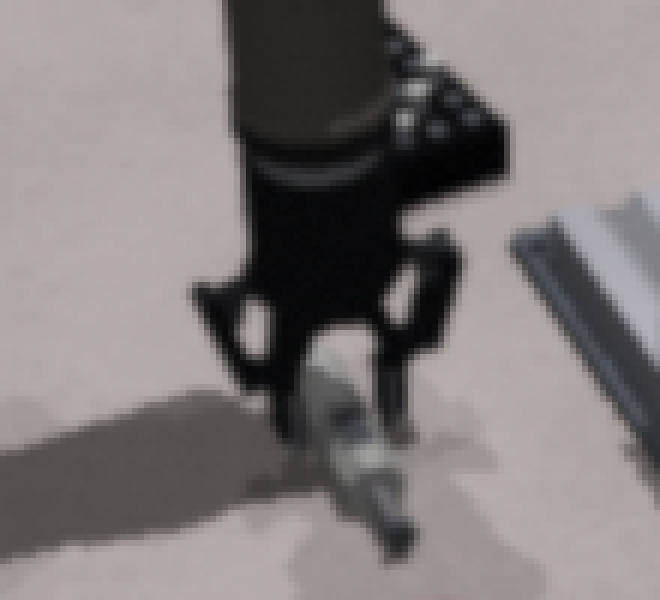

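Request:
{"fn": "step_arm", "kwargs": {
  "moves": [
    {"rx":0,"ry":0,"rz":0,"dx":0,"dy":0,"dz":3,"gripper":0},
    {"rx":0,"ry":0,"rz":0,"dx":0,"dy":0,"dz":0,"gripper":0},
    {"rx":0,"ry":0,"rz":0,"dx":0,"dy":0,"dz":0,"gripper":-1},
    {"rx":0,"ry":0,"rz":0,"dx":0,"dy":0,"dz":0,"gripper":-1},
    {"rx":0,"ry":0,"rz":0,"dx":0,"dy":0,"dz":0,"gripper":-1},
    {"rx":0,"ry":0,"rz":0,"dx":0,"dy":0,"dz":0,"gripper":-1},
    {"rx":0,"ry":0,"rz":0,"dx":0,"dy":0,"dz":0,"gripper":-1},
    {"rx":0,"ry":0,"rz":0,"dx":0,"dy":0,"dz":0,"gripper":-1}
  ]
}}

```text
clock: 5.5
tcp_pos: [0.4089, 0.2004, 0.0294]
orientation: [-2.101, -2.335, -0.0]
contact_force: [-0.1, -1.2, 4.2]
grip_width: 0.0293
gripper_force: 40.1
```

Request:
{"fn": "step_arm", "kwargs": {
  "moves": [
    {"rx":0,"ry":0,"rz":0,"dx":0,"dy":0,"dz":-20,"gripper":-1},
    {"rx":0,"ry":0,"rz":0,"dx":0,"dy":0,"dz":-40,"gripper":-1},
    {"rx":0,"ry":0,"rz":0,"dx":0,"dy":0,"dz":-40,"gripper":-1},
    {"rx":0,"ry":0,"rz":0,"dx":0,"dy":0,"dz":-20,"gripper":-1},
    {"rx":0,"ry":0,"rz":0,"dx":0,"dy":0,"dz":0,"gripper":-1},
    {"rx":0,"ry":0,"rz":0,"dx":0,"dy":0,"dz":0,"gripper":-1}
  ]
}}

```text
clock: 6.25
tcp_pos: [0.4082, 0.2002, 0.1484]
orientation: [-2.101, -2.335, 0.002]
contact_force: [-0.7, 0.0, -0.7]
grip_width: 0.0289
gripper_force: 39.9
```

Run:
```python
from h import *
x,y,a=np.load("rig.npy")[:3]
P=np.array([x+np.cos(a)*-.232,y+np.sin(a)*-.232])*1e3;print(P)
go(*P,110,np.degrees(a)+180)
t=r.grab_frame("top")[195:275,165:285];s=r.grab_frame("side")[100:230,160:270]
cv2.imwrite("pics/g3.png",np.hstack([cv2.resize(t,(400,300),interpolation=3),cv2.resize(s,(338,400),interpolation=3)[:300]]))
```

```text
[594.21126201 270.24287669]
tcp [408.2 200.2 148.4] yaw 96.06 tilt z [-1.1e-03 -8.0e-04 -1.0e+00] q7 -0.32 F [-0.7  0.  -0.7]
turn rz -0.42 shift [ 48.6 192.8  38.4]
```

View pics/g3.png

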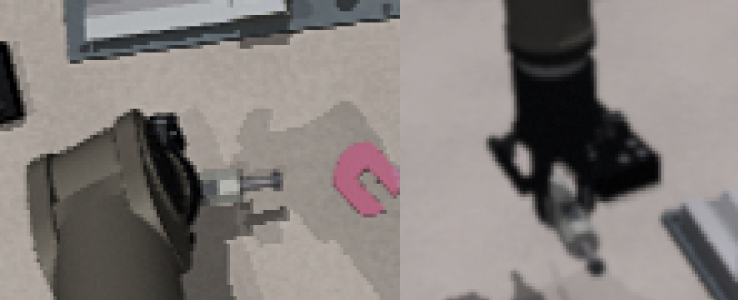

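Request:
{"fn": "step_arm", "kwargs": {
  "moves": [
    {"rx":0,"ry":0,"rz":-0.4,"dx":0,"dy":0,"dz":0,"gripper":-1},
    {"rx":0,"ry":0,"rz":0,"dx":10,"dy":40,"dz":0,"gripper":-1},
    {"rx":0,"ry":0,"rz":0,"dx":10,"dy":40,"dz":0,"gripper":-1},
    {"rx":0,"ry":0,"rz":0,"dx":10,"dy":40,"dz":0,"gripper":-1},
    {"rx":0,"ry":0,"rz":0,"dx":10,"dy":40,"dz":0,"gripper":-1},
    {"rx":0,"ry":0,"rz":0,"dx":8.6,"dy":32.8,"dz":0,"gripper":-1},
    {"rx":0,"ry":0,"rz":0,"dx":0,"dy":0,"dz":25,"gripper":-1},
    {"rx":0,"ry":0,"rz":0,"dx":0,"dy":0,"dz":25,"gripper":-1},
    {"rx":0,"ry":0,"rz":0,"dx":0,"dy":0,"dz":15,"gripper":-1},
    {"rx":0,"ry":0,"rz":0,"dx":0,"dy":0,"dz":0,"gripper":-1},
    {"rx":0,"ry":0,"rz":0,"dx":0,"dy":0,"dz":0,"gripper":-1}
  ]
}}

```text
clock: 7.72
tcp_pos: [0.5955, 0.2705, 0.0851]
orientation: [2.093, 2.342, 0.002]
contact_force: [0.8, -0.0, -0.9]
grip_width: 0.0288
gripper_force: 39.9
```

Run:
```python
from h import *
x,y,a=np.load("rig.npy")[:3]
P=np.array([x+np.cos(a)*-.232,y+np.sin(a)*-.232])*1e3
go(*P,66,np.degrees(a)+180)
t=r.grab_frame("top")[165:235,175:295];s=r.grab_frame("side")[70:230,190:340]
cv2.imwrite("pics/g4.png",np.hstack([cv2.resize(t,(480,280),interpolation=3),cv2.resize(s,(300,320),interpolation=3)[40:]]))
```

```text
tcp [595.5 270.5  85.1] yaw 96.44 tilt z [ 1.1e-03  5.0e-04 -1.0e+00] q7 -0.16 F [ 0.8 -0.  -0.9]
turn rz -0.04 shift [-0.1 -1.3 19.1]
```

View pics/g4.png

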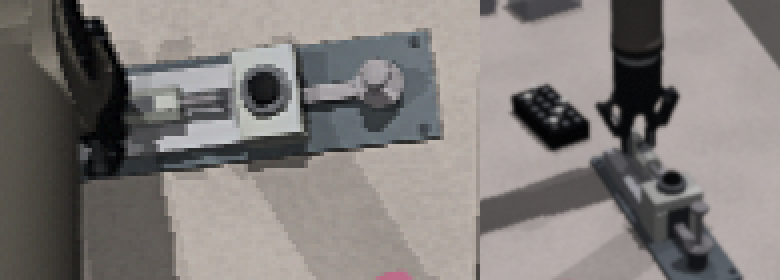

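Run:
```python
from h import *
x,y,a=np.load("rig.npy")[:3]
for X,Y,z in((-.137,0,.0707),(-.177,0,.0707),(-.125,.04,.085),(-.125,-.04,.085),(-.125,0,.085)):
    print((proj("top",[x+np.cos(a)*X-np.sin(a)*Y,y+np.sin(a)*X+np.cos(a)*Y,z])[0]-[175,165]+.5)*4-.5)
```

```text
[223.95462329  99.12618915]
[178.91828701 104.46372197]
[230.28963684  50.16429816]
[240.01402397 140.74320232]
[235.14078021  95.3508219 ]
```

Request:
{"fn": "step_arm", "kwargs": {
  "moves": [
    {"rx":0,"ry":0,"rz":0,"dx":0,"dy":-1.3,"dz":10,"gripper":-1},
    {"rx":0,"ry":0,"rz":0,"dx":0,"dy":0,"dz":10,"gripper":-1},
    {"rx":0,"ry":0,"rz":0,"dx":0,"dy":0,"dz":1.5,"gripper":-1},
    {"rx":0,"ry":0,"rz":0,"dx":0,"dy":0,"dz":0,"gripper":-1},
    {"rx":0,"ry":0,"rz":0,"dx":-10,"dy":0,"dz":0,"gripper":-1},
    {"rx":0,"ry":0,"rz":0,"dx":-10,"dy":0,"dz":0,"gripper":-1},
    {"rx":0,"ry":0,"rz":0,"dx":-10,"dy":0,"dz":0,"gripper":-1},
    {"rx":0,"ry":0,"rz":0,"dx":-3,"dy":0,"dz":0,"gripper":-1},
    {"rx":0,"ry":0,"rz":0,"dx":-2,"dy":0,"dz":0,"gripper":-1},
    {"rx":0,"ry":0,"rz":0,"dx":0,"dy":0,"dz":0,"gripper":-1}
  ]
}}

```text
clock: 9.07
tcp_pos: [0.5975, 0.2356, 0.0628]
orientation: [-2.093, -2.343, -0.0]
contact_force: [-0.9, 0.3, -1.5]
grip_width: 0.029
gripper_force: 39.9
```

Request:
{"fn": "step_arm", "kwargs": {
  "moves": [
    {"rx":0,"ry":0,"rz":0,"dx":0,"dy":0,"dz":1,"gripper":-1},
    {"rx":0,"ry":0,"rz":0,"dx":0,"dy":0,"dz":1,"gripper":-1},
    {"rx":0,"ry":0,"rz":0,"dx":0,"dy":0,"dz":0,"gripper":-1}
  ]
}}

```text
clock: 9.45
tcp_pos: [0.5981, 0.236, 0.0619]
orientation: [2.093, 2.343, 0.002]
contact_force: [-0.8, -1.4, 7.5]
grip_width: 0.0286
gripper_force: 42.8
```

Request:
{"fn": "step_arm", "kwargs": {
  "moves": [
    {"rx":0,"ry":0,"rz":0,"dx":-2,"dy":0,"dz":-0.5,"gripper":-1},
    {"rx":0,"ry":0,"rz":0,"dx":-2,"dy":0,"dz":0,"gripper":-1},
    {"rx":0,"ry":0,"rz":0,"dx":-1,"dy":0,"dz":0,"gripper":-1},
    {"rx":0,"ry":0,"rz":0,"dx":0,"dy":0,"dz":0,"gripper":-1}
  ]
}}

```text
clock: 9.95
tcp_pos: [0.5986, 0.2329, 0.0619]
orientation: [-2.091, -2.343, -0.005]
contact_force: [0.3, 4.9, 3.5]
grip_width: 0.0291
gripper_force: 42.7
```

Request:
{"fn": "step_arm", "kwargs": {
  "moves": [
    {"rx":0,"ry":0,"rz":0,"dx":-2,"dy":0,"dz":0,"gripper":-1},
    {"rx":0,"ry":0,"rz":0,"dx":-2,"dy":0,"dz":0,"gripper":-1},
    {"rx":0,"ry":0,"rz":0,"dx":0,"dy":0,"dz":0,"gripper":-1},
    {"rx":0,"ry":0,"rz":0,"dx":0,"dy":0,"dz":0,"gripper":-1}
  ]
}}

```text
clock: 10.45
tcp_pos: [0.5985, 0.2328, 0.062]
orientation: [-2.086, -2.344, -0.01]
contact_force: [-0.3, 13.8, 3.3]
grip_width: 0.0294
gripper_force: 41.2
```

Request:
{"fn": "step_arm", "kwargs": {
  "moves": [
    {"rx":0,"ry":0,"rz":0,"dx":3,"dy":0,"dz":0,"gripper":-1},
    {"rx":0,"ry":0,"rz":0,"dx":0,"dy":0,"dz":0,"gripper":0},
    {"rx":0,"ry":0,"rz":0,"dx":0,"dy":0,"dz":0,"gripper":0},
    {"rx":0,"ry":0,"rz":0,"dx":0,"dy":0,"dz":0,"gripper":0},
    {"rx":0,"ry":0,"rz":0,"dx":0,"dy":0,"dz":-10,"gripper":0},
    {"rx":0,"ry":0,"rz":0,"dx":0,"dy":0,"dz":-30,"gripper":0},
    {"rx":0,"ry":0,"rz":0,"dx":0,"dy":0,"dz":-40,"gripper":0},
    {"rx":0,"ry":0,"rz":0,"dx":0,"dy":0,"dz":-50,"gripper":1},
    {"rx":0,"ry":0,"rz":0,"dx":0,"dy":0,"dz":-50,"gripper":1},
    {"rx":0,"ry":0,"rz":0,"dx":0,"dy":-50,"dz":0,"gripper":1},
    {"rx":0,"ry":0,"rz":0,"dx":0,"dy":-50,"dz":0,"gripper":1},
    {"rx":0,"ry":0,"rz":0,"dx":-50,"dy":-10,"dz":0,"gripper":1},
    {"rx":0,"ry":0,"rz":0,"dx":-50,"dy":0,"dz":0,"gripper":1},
    {"rx":0,"ry":0,"rz":0,"dx":-50,"dy":0,"dz":0,"gripper":1},
    {"rx":0,"ry":0,"rz":0,"dx":-50,"dy":0,"dz":0,"gripper":1},
    {"rx":0,"ry":0,"rz":0,"dx":-50,"dy":0,"dz":0,"gripper":1},
    {"rx":0,"ry":0,"rz":0,"dx":-50,"dy":0,"dz":0,"gripper":1},
    {"rx":0,"ry":0,"rz":0,"dx":0,"dy":0,"dz":0,"gripper":1}
  ]
}}

```text
clock: 12.7
tcp_pos: [0.5222, -0.0861, 0.2423]
orientation: [2.101, 2.333, -0.0]
contact_force: [-0.2, 0.3, -0.1]
grip_width: 0.0857
gripper_force: 0.0
```

Run:
```python
from h import *
T=r.grab_frame("top");S=r.grab_frame("side")
t=T[165:235,175:295];s=S[150:250,230:340]
cv2.imwrite("pics/g5.png",np.hstack([cv2.resize(t,(480,280),interpolation=3),cv2.resize(s,(308,280),interpolation=3)]))
cv2.imwrite("pics/top1.png",T)
for n,im in(("top",T),("side",S)):
    for m in masses(n,im):
        if m[1]<-.08 and m[0]>.4: print(n,np.round(np.array(m[:2])*1e3,1),round(m[2],1),[int(x) for x in m[3:5]])
go(450.8,-118.1,100,-41.5)
```

```text
top [ 434.6 -240.8] 39.4 [2544, 3419]
top [ 442.2 -376.4] -11.9 [2657, 3501]
top [ 540.7 -190.1] -28.4 [2194, 3374]
top [ 548.  -529.2] 21.9 [3121, 4109]
top [ 574.3 -570.5] -162.8 [2657, 3074]
top [ 581.7 -312.1] -55.5 [2680, 3546]
top [754.8 -85.4] -70.8 [3255, 3918]
side [ 562.9 -535.4] -32.6 [3392, 4344]
side [ 442.6 -376.8] -12.0 [2729, 3513]
side [ 581.7 -312.2] -57.5 [2632, 3427]
side [ 434.8 -241.4] 39.3 [2326, 3217]
side [ 551.3 -191.1] -4.8 [2211, 3172]
tcp [522.4 -81.3 241.7] yaw 96.34 tilt z [ 3.e-04  5.e-04 -1.e+00] q7 0.33 F [-0.7  0.8 -0.1]
turn rz 137.84 shift [-29.3  75.  141.7]
```

View pics/g5.png

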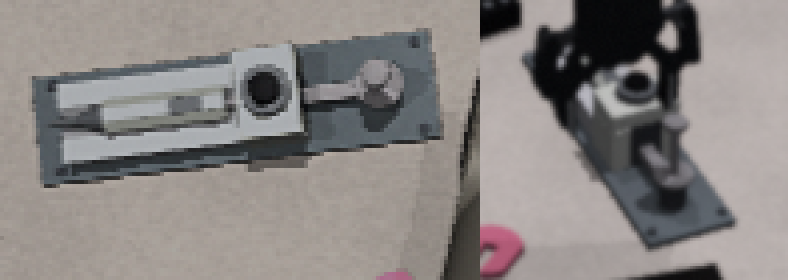

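The pipette lies in the groove: barrel at about (105–230,108) in the left crop, plunger inside the housing, nose on the left. The push stalled against the stop at 14 N. All the masses are still where I first measured them.

Run:
```python
from h import *
go(450.8,-118.1,40,138.5)
x,y,a=np.load("rig.npy")[:3]
for X,z in((-.247,.062),(-.137,.062),(-.297,.047)):
    print((proj("top",[x+np.cos(a)*X,y+np.sin(a)*X,z])[0]-[175,165]+.5)*4-.5)
```

```text
tcp [522.4 -81.3 241.7] yaw 96.34 tilt z [ 3.e-04  5.e-04 -1.e+00] q7 0.33 F [-0.7  0.8 -0.1]
turn rz -42.16 shift [ 29.3 -75.  201.7]
[102.453555   114.98970135]
[225.43472856 100.41622411]
[ 51.06320284 123.55915645]
```

Request:
{"fn": "step_arm", "kwargs": {
  "moves": [
    {"rx":0,"ry":0,"rz":-10.5,"dx":0,"dy":0,"dz":10,"gripper":0.55},
    {"rx":0,"ry":0,"rz":-10.5,"dx":0,"dy":0,"dz":10,"gripper":0.55},
    {"rx":0,"ry":0,"rz":-10.5,"dx":0,"dy":0,"dz":10,"gripper":0.55},
    {"rx":0,"ry":0,"rz":-10.6,"dx":0,"dy":0,"dz":10,"gripper":0.55},
    {"rx":0,"ry":0,"rz":0,"dx":14,"dy":-37,"dz":20,"gripper":0.55},
    {"rx":0,"ry":0,"rz":0,"dx":15.3,"dy":-38,"dz":20,"gripper":0.55},
    {"rx":0,"ry":0,"rz":0,"dx":0,"dy":0,"dz":40,"gripper":0.55},
    {"rx":0,"ry":0,"rz":0,"dx":0,"dy":0,"dz":40,"gripper":0.55},
    {"rx":0,"ry":0,"rz":0,"dx":0,"dy":0,"dz":20,"gripper":0.55},
    {"rx":0,"ry":0,"rz":0,"dx":0,"dy":0,"dz":0,"gripper":0.55},
    {"rx":0,"ry":0,"rz":0,"dx":0,"dy":0,"dz":0,"gripper":0.55}
  ]
}}

```text
clock: 14.18
tcp_pos: [0.4517, -0.1171, 0.0621]
orientation: [1.11, 2.938, 0.001]
contact_force: [-1.1, -0.1, -0.7]
grip_width: 0.0662
gripper_force: 0.0
```

Run:
```python
from h import *
go(450.8,-118.1,25,138.5);print(r.get_obs()["grip_width"])
for m in masses("side",r.grab_frame("side")):
    if m[1]<-.08 and m[0]>.4: print(np.round(np.array(m[:2])*1e3,1),round(m[2],1))
```

```text
tcp [ 451.7 -117.1   62.1] yaw 138.61 tilt z [ 1.1e-03  3.0e-04 -1.0e+00] q7 1.25 F [-1.1 -0.1 -0.7]
turn rz 0.11 shift [-0.  -1.4 37.1]
0.06622367149565678
[ 563.5 -535.3] -32.6
[ 442.6 -376.7] -12.1
[ 581.5 -311.7] -57.6
[ 434.8 -241.7] 39.2
[ 551.8 -190.9] -4.0
```

Request:
{"fn": "step_arm", "kwargs": {
  "moves": [
    {"rx":0,"ry":0,"rz":0,"dx":0,"dy":-1.2,"dz":20,"gripper":0.55},
    {"rx":0,"ry":0,"rz":0,"dx":0,"dy":0,"dz":15,"gripper":0.55},
    {"rx":0,"ry":0,"rz":0,"dx":0,"dy":0,"dz":4,"gripper":0.55},
    {"rx":0,"ry":0,"rz":0,"dx":0,"dy":0,"dz":2,"gripper":0.55},
    {"rx":0,"ry":0,"rz":0,"dx":0,"dy":0,"dz":0,"gripper":0.55},
    {"rx":0,"ry":0,"rz":0,"dx":0,"dy":0,"dz":0,"gripper":0.55}
  ]
}}

```text
clock: 14.98
tcp_pos: [0.4504, -0.1187, 0.0206]
orientation: [1.112, 2.938, 0.0]
contact_force: [-0.9, -0.1, -0.8]
grip_width: 0.0662
gripper_force: 0.0
```

Request:
{"fn": "step_arm", "kwargs": {
  "moves": [
    {"rx":0,"ry":0,"rz":0,"dx":0,"dy":0,"dz":2,"gripper":0.55},
    {"rx":0,"ry":0,"rz":0,"dx":0,"dy":0,"dz":2,"gripper":0.55},
    {"rx":0,"ry":0,"rz":0,"dx":0,"dy":0,"dz":0,"gripper":0.55},
    {"rx":0,"ry":0,"rz":0,"dx":0,"dy":0,"dz":0,"gripper":0.55}
  ]
}}

```text
clock: 15.48
tcp_pos: [0.4501, -0.1187, 0.0163]
orientation: [-1.112, -2.938, 0.0]
contact_force: [0.4, -0.7, -0.5]
grip_width: 0.0664
gripper_force: 0.0
```

Request:
{"fn": "step_arm", "kwargs": {
  "moves": [
    {"rx":0,"ry":0,"rz":0,"dx":0,"dy":0,"dz":1.5,"gripper":0.55},
    {"rx":0,"ry":0,"rz":0,"dx":0,"dy":0,"dz":1.5,"gripper":0.55},
    {"rx":0,"ry":0,"rz":0,"dx":0,"dy":0,"dz":0,"gripper":0.55},
    {"rx":0,"ry":0,"rz":0,"dx":0,"dy":0,"dz":0,"gripper":0.55}
  ]
}}

```text
clock: 15.98
tcp_pos: [0.4503, -0.1188, 0.0152]
orientation: [1.113, 2.938, 0.002]
contact_force: [-7.3, 2.5, 35.2]
grip_width: 0.066
gripper_force: 17.6
```

Request:
{"fn": "step_arm", "kwargs": {
  "grip_force": 60,
  "moves": [
    {"rx":0,"ry":0,"rz":0,"dx":0,"dy":0,"dz":-4,"gripper":0.55},
    {"rx":0,"ry":0,"rz":0,"dx":0,"dy":0,"dz":0,"gripper":0.4},
    {"rx":0,"ry":0,"rz":0,"dx":0,"dy":0,"dz":0,"gripper":0},
    {"rx":0,"ry":0,"rz":0,"dx":0,"dy":0,"dz":0,"gripper":0},
    {"rx":0,"ry":0,"rz":0,"dx":0,"dy":0,"dz":0,"gripper":0}
  ]
}}

```text
clock: 16.6
tcp_pos: [0.4507, -0.1187, 0.0179]
orientation: [1.112, 2.938, 0.001]
contact_force: [-2.0, 1.0, 15.6]
grip_width: 0.0567
gripper_force: 66.9
```

Request:
{"fn": "step_arm", "kwargs": {
  "moves": [
    {"rx":0,"ry":0,"rz":0,"dx":0,"dy":0,"dz":-30,"gripper":0},
    {"rx":0,"ry":0,"rz":0,"dx":0,"dy":0,"dz":-40,"gripper":0},
    {"rx":0,"ry":0,"rz":0,"dx":0,"dy":0,"dz":-40,"gripper":0},
    {"rx":0,"ry":0,"rz":-10.5,"dx":0,"dy":0,"dz":0,"gripper":0},
    {"rx":0,"ry":0,"rz":-10.5,"dx":0,"dy":0,"dz":0,"gripper":0},
    {"rx":0,"ry":0,"rz":-10.5,"dx":0,"dy":0,"dz":0,"gripper":0},
    {"rx":0,"ry":0,"rz":-9.9,"dx":0,"dy":0,"dz":0,"gripper":0},
    {"rx":0,"ry":0,"rz":0,"dx":0,"dy":0,"dz":0,"gripper":0}
  ]
}}

```text
clock: 17.6
tcp_pos: [0.4495, -0.1187, 0.1266]
orientation: [-0.004, -3.14, -0.001]
contact_force: [0.6, 0.0, -2.5]
grip_width: 0.0563
gripper_force: 67.1
```

```bash
python3 -c "
from h import *
go(545.7,39.8,90,180)"
```

```text
tcp [ 449.5 -118.7  126.6] yaw 179.84 tilt z [-1.5e-03  4.0e-04 -1.0e+00] q7 1.81 F [ 0.6  0.  -2.5]
turn rz -0.16 shift [-96.2 158.5  36.6]
```

Request:
{"fn": "step_arm", "kwargs": {
  "moves": [
    {"rx":0,"ry":0,"rz":0,"dx":-24,"dy":40,"dz":0,"gripper":0},
    {"rx":0,"ry":0,"rz":0,"dx":-24,"dy":40,"dz":0,"gripper":0},
    {"rx":0,"ry":0,"rz":0,"dx":-24,"dy":40,"dz":0,"gripper":0},
    {"rx":0,"ry":0,"rz":0,"dx":-24,"dy":38.5,"dz":0,"gripper":0},
    {"rx":0,"ry":0,"rz":0,"dx":0,"dy":0,"dz":30,"gripper":0},
    {"rx":0,"ry":0,"rz":0,"dx":0,"dy":0,"dz":15,"gripper":0},
    {"rx":0,"ry":0,"rz":0,"dx":0,"dy":0,"dz":0,"gripper":0},
    {"rx":0,"ry":0,"rz":0,"dx":0,"dy":0,"dz":0,"gripper":0}
  ]
}}

```text
clock: 18.6
tcp_pos: [0.5465, 0.0389, 0.0828]
orientation: [0.005, 3.141, -0.0]
contact_force: [0.4, 0.0, -2.3]
grip_width: 0.0563
gripper_force: 67.0
```

Run:
```python
from h import *
go(620.7,39.8,72,180)
t=r.grab_frame("top")[150:240,220:310];s=r.grab_frame("side")[130:250,220:340]
cv2.imwrite("pics/g6.png",np.hstack([cv2.resize(t,(400,400),interpolation=3),cv2.resize(s,(400,400),interpolation=3)]))
```

```text
tcp [546.5  38.9  82.8] yaw 179.82 tilt z [ 5.e-04 -2.e-04 -1.e+00] q7 1.52 F [ 0.4  0.  -2.3]
turn rz -0.18 shift [-74.2   0.9  10.8]
```

View pics/g6.png

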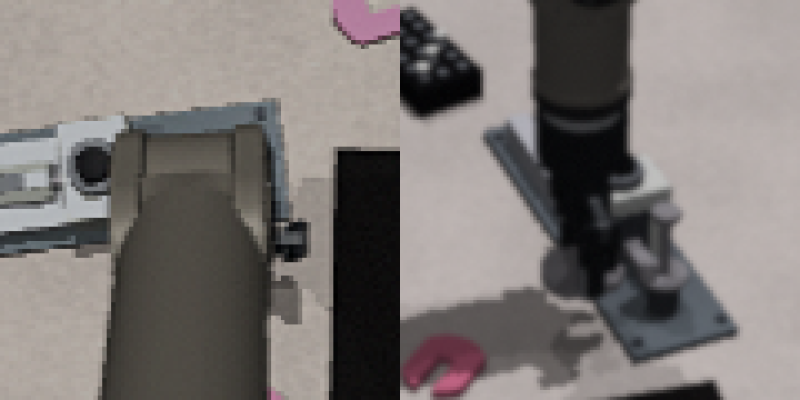

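Request:
{"fn": "step_arm", "kwargs": {
  "moves": [
    {"rx":0,"ry":0,"rz":0,"dx":0,"dy":0.8,"dz":10.5,"gripper":0},
    {"rx":0,"ry":0,"rz":0,"dx":-10,"dy":0,"dz":0,"gripper":0},
    {"rx":0,"ry":0,"rz":0,"dx":-10,"dy":0,"dz":0,"gripper":0},
    {"rx":0,"ry":0,"rz":0,"dx":-10,"dy":0,"dz":0,"gripper":0},
    {"rx":0,"ry":0,"rz":0,"dx":-8,"dy":0,"dz":0,"gripper":0},
    {"rx":0,"ry":0,"rz":0,"dx":-8,"dy":0,"dz":0,"gripper":0},
    {"rx":0,"ry":0,"rz":0,"dx":-8,"dy":0,"dz":0,"gripper":0},
    {"rx":0,"ry":0,"rz":0,"dx":0,"dy":0,"dz":0,"gripper":0},
    {"rx":0,"ry":0,"rz":0,"dx":0,"dy":0,"dz":0,"gripper":0}
  ]
}}

```text
clock: 19.82
tcp_pos: [0.6, 0.0404, 0.0717]
orientation: [-0.002, -3.141, 0.0]
contact_force: [-0.2, -0.3, -2.4]
grip_width: 0.0562
gripper_force: 67.1
```

Request:
{"fn": "step_arm", "kwargs": {
  "moves": [
    {"rx":0,"ry":0,"rz":0,"dx":-7,"dy":0,"dz":0,"gripper":0},
    {"rx":0,"ry":0,"rz":0,"dx":-7,"dy":0,"dz":0,"gripper":0},
    {"rx":0,"ry":0,"rz":0,"dx":-5,"dy":0,"dz":0,"gripper":0},
    {"rx":0,"ry":0,"rz":0,"dx":0,"dy":0,"dz":0,"gripper":0},
    {"rx":0,"ry":0,"rz":0,"dx":0,"dy":0,"dz":0,"gripper":0}
  ]
}}

```text
clock: 20.45
tcp_pos: [0.6191, 0.0404, 0.0716]
orientation: [-0.002, -3.141, 0.0]
contact_force: [-0.4, 0.4, -2.8]
grip_width: 0.056
gripper_force: 67.1
```

Request:
{"fn": "step_arm", "kwargs": {
  "moves": [
    {"rx":0,"ry":0,"rz":0,"dx":-1.5,"dy":0,"dz":1,"gripper":0},
    {"rx":0,"ry":0,"rz":0,"dx":0,"dy":0,"dz":1,"gripper":0},
    {"rx":0,"ry":0,"rz":0,"dx":0,"dy":0,"dz":0,"gripper":0},
    {"rx":0,"ry":0,"rz":0,"dx":0,"dy":0,"dz":0,"gripper":0}
  ]
}}

```text
clock: 20.95
tcp_pos: [0.6208, 0.0404, 0.0698]
orientation: [-0.002, -3.141, 0.0]
contact_force: [-0.7, 0.7, -2.8]
grip_width: 0.0562
gripper_force: 67.1
```

Request:
{"fn": "step_arm", "kwargs": {
  "moves": [
    {"rx":0,"ry":0,"rz":0,"dx":0,"dy":0,"dz":0,"gripper":0.5},
    {"rx":0,"ry":0,"rz":0,"dx":0,"dy":0,"dz":0,"gripper":0.6},
    {"rx":0,"ry":0,"rz":0,"dx":0,"dy":0,"dz":0,"gripper":0.6},
    {"rx":0,"ry":0,"rz":0,"dx":0,"dy":0,"dz":-10,"gripper":0.6},
    {"rx":0,"ry":0,"rz":0,"dx":0,"dy":0,"dz":-20,"gripper":0.6},
    {"rx":0,"ry":0,"rz":0,"dx":0,"dy":0,"dz":-40,"gripper":0.55},
    {"rx":0,"ry":0,"rz":0,"dx":0,"dy":0,"dz":-40,"gripper":0.55},
    {"rx":0,"ry":0,"rz":0,"dx":40,"dy":-40,"dz":0,"gripper":0.55},
    {"rx":0,"ry":0,"rz":0,"dx":40,"dy":-45,"dz":0,"gripper":0.55},
    {"rx":0,"ry":0,"rz":0,"dx":45,"dy":-45,"dz":0,"gripper":0.55},
    {"rx":0,"ry":0,"rz":0,"dx":45,"dy":-45,"dz":0,"gripper":0.55},
    {"rx":0,"ry":0,"rz":0,"dx":0,"dy":-45,"dz":0,"gripper":0.55},
    {"rx":0,"ry":0,"rz":0,"dx":0,"dy":0,"dz":0,"gripper":0.55}
  ]
}}

```text
clock: 22.58
tcp_pos: [0.4519, -0.1816, 0.1817]
orientation: [0.012, 3.139, -0.002]
contact_force: [-0.1, 0.9, -0.1]
grip_width: 0.0661
gripper_force: 0.0
```

```bash
cat > look.py <<'E'
from h import *
import sys
def scan(save=None):
    T=r.grab_frame("top");S=r.grab_frame("side")
    for n,im in(("top",T),("side",S)):
        for m in masses(n,im):
            if -.45<m[1]<-.08 and m[0]>.4: print(n,np.round(np.array(m[:2])*1e3,1),round(m[2],1),[int(x) for x in m[3:5]])
    if save: cv2.imwrite(save,np.hstack([cv2.resize(T[160:220,220:310],(480,320),interpolation=3),cv2.resize(S[150:250,250:350],(320,320),interpolation=3)]))
E
python3 - <<'E'
from look import *
scan("pics/g7.png");go(434.7,-241.2,40,39.4)
E
```

```text
top [ 442.1 -376.7] -12.7 [2580, 3456]
top [ 553.3 -188.7] -4.3 [2398, 3244]
top [ 581.6 -311.8] -55.5 [2727, 3588]
top [754.8 -85.4] -71.1 [3244, 3912]
side [ 442.3 -377.4] -12.7 [2618, 3437]
side [ 581.5 -311.7] -57.1 [2749, 3538]
side [ 434.4 -241.3] 40.2 [2492, 3332]
side [ 551.4 -191. ] -4.2 [2716, 3506]
tcp [ 452.7 -177.9  180.9] yaw 179.88 tilt z [ 1.8e-03  2.0e-04 -1.0e+00] q7 1.92 F [ 0.5 -0.7  0.4]
turn rz 140.48 shift [-54.1  37.5 140.9]
```

View pics/g7.png

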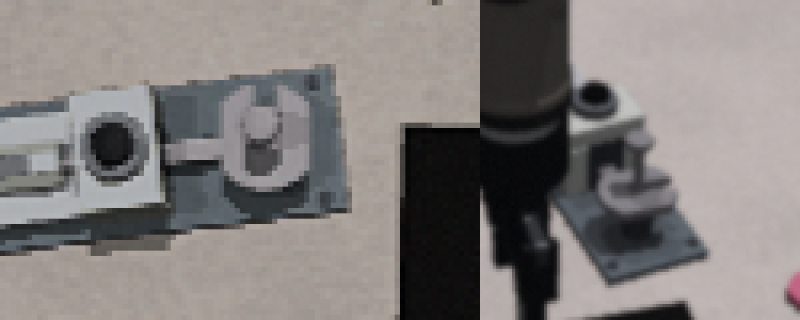

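Mass 1 sits flat on the carrier around the stem, with its slot facing away from the robot (about (265,100) in the left crop).

Request:
{"fn": "step_arm", "kwargs": {
  "moves": [
    {"rx":0,"ry":0,"rz":10,"dx":0,"dy":0,"dz":6,"gripper":0.55},
    {"rx":0,"ry":0,"rz":10,"dx":0,"dy":0,"dz":6,"gripper":0.55},
    {"rx":0,"ry":0,"rz":10,"dx":0,"dy":0,"dz":6,"gripper":0.55},
    {"rx":0,"ry":0,"rz":10,"dx":0,"dy":0,"dz":6,"gripper":0.55},
    {"rx":0,"ry":0,"rz":10,"dx":0,"dy":0,"dz":6,"gripper":0.55},
    {"rx":0,"ry":0,"rz":10,"dx":0,"dy":0,"dz":6,"gripper":0.55},
    {"rx":0,"ry":0,"rz":10,"dx":0,"dy":0,"dz":6,"gripper":0.55},
    {"rx":0,"ry":0,"rz":10,"dx":0,"dy":0,"dz":6,"gripper":0.55},
    {"rx":0,"ry":0,"rz":10,"dx":0,"dy":0,"dz":6,"gripper":0.55},
    {"rx":0,"ry":0,"rz":10,"dx":0,"dy":0,"dz":6,"gripper":0.55},
    {"rx":0,"ry":0,"rz":10,"dx":0,"dy":0,"dz":6,"gripper":0.55},
    {"rx":0,"ry":0,"rz":10,"dx":0,"dy":0,"dz":6,"gripper":0.55},
    {"rx":0,"ry":0,"rz":10,"dx":0,"dy":0,"dz":6,"gripper":0.55},
    {"rx":0,"ry":0,"rz":10.2,"dx":0,"dy":0,"dz":6,"gripper":0.55},
    {"rx":0,"ry":0,"rz":0,"dx":-27,"dy":18,"dz":20,"gripper":0.55},
    {"rx":0,"ry":0,"rz":0,"dx":-27,"dy":19,"dz":10,"gripper":0.55},
    {"rx":0,"ry":0,"rz":0,"dx":0,"dy":0,"dz":0,"gripper":0.55},
    {"rx":0,"ry":0,"rz":0,"dx":0,"dy":0,"dz":0,"gripper":0.55}
  ]
}}

```text
clock: 24.92
tcp_pos: [0.4353, -0.2392, 0.0659]
orientation: [-2.952, -1.07, -0.001]
contact_force: [0.6, 0.7, -0.2]
grip_width: 0.0661
gripper_force: 0.0
```

Run:
```python
from look import *
scan();go(434.7,-241.2,18.5,39.6)
```

```text
top [ 551.3 -190.6] -3.9 [2801, 3590]
top [ 581.6 -311.8] -55.7 [2749, 3599]
top [754.9 -85.4] -71.4 [3222, 3899]
side [ 442.3 -377.5] -11.7 [2543, 3425]
side [ 581.5 -311.7] -57.2 [2755, 3536]
side [ 552.1 -191.2] -4.2 [2644, 3438]
tcp [ 435.4 -239.1   66. ] yaw 39.89 tilt z [ 6.e-04  1.e-03 -1.e+00] q7 0.13 F [-1.   0.2  0.4]
turn rz 0.29 shift [-1.8  1.2 47.5]
```

Request:
{"fn": "step_arm", "kwargs": {
  "moves": [
    {"rx":0,"ry":0,"rz":0.3,"dx":-1.8,"dy":1.2,"dz":25,"gripper":0.55},
    {"rx":0,"ry":0,"rz":0,"dx":0,"dy":0,"dz":17,"gripper":0.55},
    {"rx":0,"ry":0,"rz":0,"dx":0,"dy":0,"dz":5,"gripper":0.55},
    {"rx":0,"ry":0,"rz":0,"dx":0,"dy":0,"dz":0,"gripper":0.55},
    {"rx":0,"ry":0,"rz":0,"dx":0,"dy":0,"dz":0,"gripper":0.4},
    {"rx":0,"ry":0,"rz":0,"dx":0,"dy":0,"dz":0,"gripper":0},
    {"rx":0,"ry":0,"rz":0,"dx":0,"dy":0,"dz":0,"gripper":0},
    {"rx":0,"ry":0,"rz":0,"dx":0,"dy":0,"dz":0,"gripper":0}
  ]
}}

```text
clock: 26.02
tcp_pos: [0.4341, -0.2426, 0.0197]
orientation: [-2.957, -1.06, -0.002]
contact_force: [-1.8, 2.4, 7.8]
grip_width: 0.056
gripper_force: 62.5
```

Request:
{"fn": "step_arm", "kwargs": {
  "moves": [
    {"rx":0,"ry":0,"rz":0,"dx":0,"dy":0,"dz":-30,"gripper":0},
    {"rx":0,"ry":0,"rz":0,"dx":0,"dy":0,"dz":-40,"gripper":0},
    {"rx":0,"ry":0,"rz":0,"dx":0,"dy":0,"dz":-40,"gripper":0},
    {"rx":0,"ry":0,"rz":-10,"dx":0,"dy":0,"dz":0,"gripper":0},
    {"rx":0,"ry":0,"rz":-10,"dx":0,"dy":0,"dz":0,"gripper":0},
    {"rx":0,"ry":0,"rz":-10,"dx":0,"dy":0,"dz":0,"gripper":0},
    {"rx":0,"ry":0,"rz":-10,"dx":0,"dy":0,"dz":0,"gripper":0},
    {"rx":0,"ry":0,"rz":-10,"dx":0,"dy":0,"dz":0,"gripper":0},
    {"rx":0,"ry":0,"rz":-10,"dx":0,"dy":0,"dz":0,"gripper":0},
    {"rx":0,"ry":0,"rz":-10,"dx":0,"dy":0,"dz":0,"gripper":0},
    {"rx":0,"ry":0,"rz":-8.4,"dx":0,"dy":0,"dz":0,"gripper":0},
    {"rx":0,"ry":0,"rz":0,"dx":0,"dy":0,"dz":0,"gripper":0}
  ]
}}

```text
clock: 27.52
tcp_pos: [0.4335, -0.2429, 0.129]
orientation: [1.624, 2.689, 0.001]
contact_force: [0.2, -1.4, -2.4]
grip_width: 0.0561
gripper_force: 66.4
```

Run:
```python
from look import *
go(655.9,-26.4,95,118)
```

```text
tcp [ 433.5 -242.9  129. ] yaw 117.74 tilt z [ 4.e-04  3.e-04 -1.e+00] q7 1.14 F [ 0.2 -1.4 -2.4]
turn rz -0.26 shift [ 86.7 298.   34. ]
```

Request:
{"fn": "step_arm", "kwargs": {
  "moves": [
    {"rx":0,"ry":0,"rz":-0.3,"dx":11,"dy":42,"dz":0,"gripper":0},
    {"rx":0,"ry":0,"rz":0,"dx":12.7,"dy":43,"dz":0,"gripper":0},
    {"rx":0,"ry":0,"rz":0,"dx":13,"dy":43,"dz":0,"gripper":0},
    {"rx":0,"ry":0,"rz":0,"dx":13,"dy":43,"dz":0,"gripper":0},
    {"rx":0,"ry":0,"rz":0,"dx":13,"dy":43,"dz":0,"gripper":0},
    {"rx":0,"ry":0,"rz":0,"dx":12,"dy":43,"dz":0,"gripper":0},
    {"rx":0,"ry":0,"rz":0,"dx":12,"dy":41,"dz":0,"gripper":0},
    {"rx":0,"ry":0,"rz":0,"dx":0,"dy":0,"dz":25,"gripper":0},
    {"rx":0,"ry":0,"rz":0,"dx":0,"dy":0,"dz":9,"gripper":0},
    {"rx":0,"ry":0,"rz":0,"dx":0,"dy":0,"dz":0,"gripper":0},
    {"rx":0,"ry":0,"rz":0,"dx":0,"dy":0,"dz":0,"gripper":0}
  ]
}}

```text
clock: 28.9
tcp_pos: [0.656, -0.0269, 0.0957]
orientation: [1.617, 2.692, 0.0]
contact_force: [0.0, 0.7, -2.0]
grip_width: 0.056
gripper_force: 66.4
```

Run:
```python
from look import *
go(620.7,39.8,82,118)
```

```text
tcp [656.  -26.9  95.7] yaw 118.03 tilt z [ 1.e-03 -3.e-04 -1.e+00] q7 0.72 F [ 0.   0.7 -2. ]
turn rz 0.03 shift [75.4  0.2 13.7]
```

Request:
{"fn": "step_arm", "kwargs": {
  "moves": [
    {"rx":0,"ry":0,"rz":0,"dx":0,"dy":0,"dz":13.7,"gripper":0},
    {"rx":0,"ry":0,"rz":0,"dx":10,"dy":0,"dz":0,"gripper":0},
    {"rx":0,"ry":0,"rz":0,"dx":10,"dy":0,"dz":0,"gripper":0},
    {"rx":0,"ry":0,"rz":0,"dx":10,"dy":0,"dz":0,"gripper":0},
    {"rx":0,"ry":0,"rz":0,"dx":8,"dy":0,"dz":0,"gripper":0},
    {"rx":0,"ry":0,"rz":0,"dx":8,"dy":0,"dz":0,"gripper":0},
    {"rx":0,"ry":0,"rz":0,"dx":8,"dy":0,"dz":0,"gripper":0},
    {"rx":0,"ry":0,"rz":0,"dx":0,"dy":0,"dz":0,"gripper":0},
    {"rx":0,"ry":0,"rz":0,"dx":0,"dy":0,"dz":0,"gripper":0}
  ]
}}

```text
clock: 30.02
tcp_pos: [0.6304, 0.0213, 0.0812]
orientation: [1.615, 2.694, -0.0]
contact_force: [-0.7, 0.0, -2.4]
grip_width: 0.0559
gripper_force: 66.4
```

Request:
{"fn": "step_arm", "kwargs": {
  "moves": [
    {"rx":0,"ry":0,"rz":0,"dx":7,"dy":0,"dz":0,"gripper":0},
    {"rx":0,"ry":0,"rz":0,"dx":7,"dy":0,"dz":0,"gripper":0},
    {"rx":0,"ry":0,"rz":0,"dx":6,"dy":0,"dz":0,"gripper":0},
    {"rx":0,"ry":0,"rz":0,"dx":0,"dy":0,"dz":1,"gripper":0},
    {"rx":0,"ry":0,"rz":0,"dx":0,"dy":0,"dz":0,"gripper":0}
  ]
}}

```text
clock: 30.65
tcp_pos: [0.6209, 0.0391, 0.08]
orientation: [1.615, 2.695, -0.0]
contact_force: [0.2, 0.6, -1.7]
grip_width: 0.0563
gripper_force: 66.4
```

Request:
{"fn": "step_arm", "kwargs": {
  "moves": [
    {"rx":0,"ry":0,"rz":0,"dx":0,"dy":0,"dz":0,"gripper":0.5},
    {"rx":0,"ry":0,"rz":0,"dx":0,"dy":0,"dz":0,"gripper":0.6},
    {"rx":0,"ry":0,"rz":0,"dx":0,"dy":0,"dz":0,"gripper":0.6},
    {"rx":0,"ry":0,"rz":0,"dx":0,"dy":0,"dz":-10,"gripper":0.6},
    {"rx":0,"ry":0,"rz":0,"dx":0,"dy":0,"dz":-20,"gripper":0.6},
    {"rx":0,"ry":0,"rz":0,"dx":0,"dy":0,"dz":-35,"gripper":0.55},
    {"rx":0,"ry":0,"rz":0,"dx":0,"dy":0,"dz":-35,"gripper":0.55},
    {"rx":0,"ry":0,"rz":0,"dx":-42,"dy":-28,"dz":0,"gripper":0.55},
    {"rx":0,"ry":0,"rz":0,"dx":-42,"dy":-28,"dz":0,"gripper":0.55},
    {"rx":0,"ry":0,"rz":0,"dx":-42,"dy":-28,"dz":0,"gripper":0.55},
    {"rx":0,"ry":0,"rz":0,"dx":-42,"dy":-28,"dz":0,"gripper":0.55},
    {"rx":0,"ry":0,"rz":0,"dx":-42,"dy":-29,"dz":15,"gripper":0.55},
    {"rx":0,"ry":0,"rz":0,"dx":-42,"dy":-29,"dz":25,"gripper":0.55},
    {"rx":0,"ry":0,"rz":0,"dx":-39,"dy":-29,"dz":30,"gripper":0.55},
    {"rx":0,"ry":0,"rz":-5.6,"dx":0,"dy":0,"dz":40,"gripper":0.55},
    {"rx":0,"ry":0,"rz":0,"dx":0,"dy":0,"dz":0,"gripper":0.55},
    {"rx":0,"ry":0,"rz":0,"dx":0,"dy":0,"dz":0,"gripper":0.55}
  ]
}}

```text
clock: 32.78
tcp_pos: [0.584, -0.3109, 0.0721]
orientation: [1.481, 2.768, 0.001]
contact_force: [-0.0, 0.7, 0.5]
grip_width: 0.0662
gripper_force: 0.0
```

Run:
```python
from look import *
scan("pics/g8.png");go(581.5,-311.7,18.5,123.6)
```

```text
top [ 551.4 -190.5] -4.3 [2716, 3526]
top [754.8 -85.4] -71.2 [3246, 3911]
side [ 442.4 -377.3] -12.0 [2728, 3534]
side [ 549.7 -189.8] -2.4 [2619, 3327]
tcp [ 584.4 -310.9   72.5] yaw 123.76 tilt z [ 0.0033 -0.001  -1.    ] q7 1.29 F [-0.4 -0.   0.5]
turn rz 0.16 shift [ 0.9 -2.8 54. ]
```

View pics/g8.png

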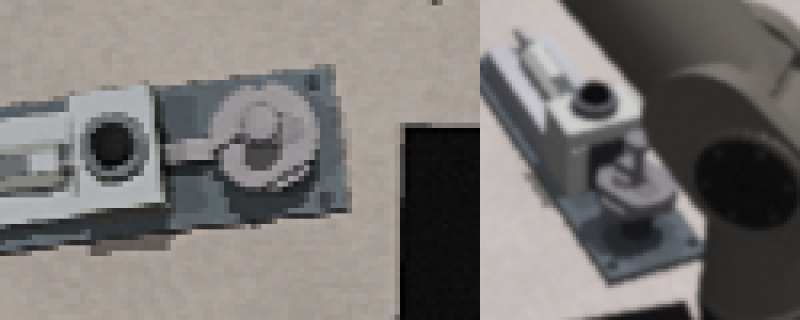

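Two masses are stacked, and the second slot at (215,145) in the crop opens towards the housing, about 118° from the first.

Request:
{"fn": "step_arm", "kwargs": {
  "moves": [
    {"rx":0,"ry":0,"rz":0.2,"dx":0.9,"dy":-2.8,"dz":30,"gripper":0.55},
    {"rx":0,"ry":0,"rz":0,"dx":0,"dy":0,"dz":18,"gripper":0.55},
    {"rx":0,"ry":0,"rz":0,"dx":0,"dy":0,"dz":5,"gripper":0.55},
    {"rx":0,"ry":0,"rz":0,"dx":0,"dy":0,"dz":0,"gripper":0.55},
    {"rx":0,"ry":0,"rz":0,"dx":0,"dy":0,"dz":0,"gripper":0.55}
  ]
}}

```text
clock: 33.5
tcp_pos: [0.5804, -0.3124, 0.018]
orientation: [1.485, 2.767, 0.0]
contact_force: [-0.3, -0.5, 0.0]
grip_width: 0.0663
gripper_force: 0.0
```

Request:
{"fn": "step_arm", "kwargs": {
  "moves": [
    {"rx":0,"ry":0,"rz":0,"dx":0,"dy":0,"dz":0,"gripper":0.4},
    {"rx":0,"ry":0,"rz":0,"dx":0,"dy":0,"dz":0,"gripper":0},
    {"rx":0,"ry":0,"rz":0,"dx":0,"dy":0,"dz":0,"gripper":0},
    {"rx":0,"ry":0,"rz":0,"dx":0,"dy":0,"dz":0,"gripper":0}
  ]
}}

```text
clock: 34.0
tcp_pos: [0.5807, -0.3122, 0.0183]
orientation: [1.485, 2.766, 0.001]
contact_force: [0.4, 0.9, 4.9]
grip_width: 0.0563
gripper_force: 64.1
```

Request:
{"fn": "step_arm", "kwargs": {
  "moves": [
    {"rx":0,"ry":0,"rz":0,"dx":0,"dy":0,"dz":-30,"gripper":0},
    {"rx":0,"ry":0,"rz":0,"dx":0,"dy":0,"dz":-40,"gripper":0},
    {"rx":0,"ry":0,"rz":0,"dx":0,"dy":0,"dz":-40,"gripper":0},
    {"rx":0,"ry":0,"rz":-10,"dx":0,"dy":0,"dz":0,"gripper":0},
    {"rx":0,"ry":0,"rz":-10,"dx":0,"dy":0,"dz":0,"gripper":0},
    {"rx":0,"ry":0,"rz":-10,"dx":0,"dy":0,"dz":0,"gripper":0},
    {"rx":0,"ry":0,"rz":-10,"dx":0,"dy":0,"dz":0,"gripper":0},
    {"rx":0,"ry":0,"rz":-10,"dx":0,"dy":0,"dz":0,"gripper":0},
    {"rx":0,"ry":0,"rz":-6.4,"dx":0,"dy":0,"dz":0,"gripper":0},
    {"rx":0,"ry":0,"rz":0,"dx":0,"dy":0,"dz":0,"gripper":0}
  ]
}}

```text
clock: 35.25
tcp_pos: [0.5792, -0.3121, 0.1268]
orientation: [-0.004, -3.141, -0.001]
contact_force: [-0.4, 0.7, -3.0]
grip_width: 0.0562
gripper_force: 65.7
```

Run:
```python
from look import *
go(545.7,39.8,105,180)
```

```text
tcp [ 579.2 -312.1  126.8] yaw 179.85 tilt z [-7.e-04  5.e-04 -1.e+00] q7 2.08 F [-0.4  0.7 -3. ]
turn rz -0.15 shift [ 33.5 351.9  21.8]
```

Request:
{"fn": "step_arm", "kwargs": {
  "moves": [
    {"rx":0,"ry":0,"rz":0,"dx":4,"dy":40,"dz":0,"gripper":0},
    {"rx":0,"ry":0,"rz":0,"dx":4,"dy":45,"dz":0,"gripper":0},
    {"rx":0,"ry":0,"rz":0,"dx":4,"dy":45,"dz":0,"gripper":0},
    {"rx":0,"ry":0,"rz":0,"dx":4,"dy":45,"dz":0,"gripper":0},
    {"rx":0,"ry":0,"rz":0,"dx":4,"dy":45,"dz":0,"gripper":0},
    {"rx":0,"ry":0,"rz":0,"dx":4,"dy":45,"dz":0,"gripper":0},
    {"rx":0,"ry":0,"rz":0,"dx":5,"dy":45,"dz":0,"gripper":0},
    {"rx":0,"ry":0,"rz":0,"dx":4,"dy":42,"dz":0,"gripper":0},
    {"rx":0,"ry":0,"rz":0,"dx":0,"dy":0,"dz":22,"gripper":0},
    {"rx":0,"ry":0,"rz":0,"dx":0,"dy":0,"dz":0,"gripper":0},
    {"rx":0,"ry":0,"rz":0,"dx":0,"dy":0,"dz":0,"gripper":0}
  ]
}}

```text
clock: 36.62
tcp_pos: [0.5474, 0.0391, 0.1055]
orientation: [0.006, 3.141, -0.001]
contact_force: [0.4, -0.3, -3.0]
grip_width: 0.0563
gripper_force: 65.6
```

Run:
```python
from look import *
go(620.7,39.8,90.5,180)
```

```text
tcp [547.4  39.1 105.5] yaw 179.79 tilt z [ 1.e-04 -5.e-04 -1.e+00] q7 1.48 F [ 0.4 -0.3 -3. ]
turn rz -0.21 shift [-73.3   0.7  15. ]
```

Request:
{"fn": "step_arm", "kwargs": {
  "moves": [
    {"rx":0,"ry":0,"rz":0,"dx":0,"dy":0.7,"dz":14.5,"gripper":0},
    {"rx":0,"ry":0,"rz":0,"dx":-10,"dy":0,"dz":0,"gripper":0},
    {"rx":0,"ry":0,"rz":0,"dx":-10,"dy":0,"dz":0,"gripper":0},
    {"rx":0,"ry":0,"rz":0,"dx":-10,"dy":0,"dz":0,"gripper":0},
    {"rx":0,"ry":0,"rz":0,"dx":-8,"dy":0,"dz":0,"gripper":0},
    {"rx":0,"ry":0,"rz":0,"dx":-8,"dy":0,"dz":0,"gripper":0},
    {"rx":0,"ry":0,"rz":0,"dx":-8,"dy":0,"dz":0,"gripper":0},
    {"rx":0,"ry":0,"rz":0,"dx":0,"dy":0,"dz":0,"gripper":0},
    {"rx":0,"ry":0,"rz":0,"dx":0,"dy":0,"dz":0,"gripper":0}
  ]
}}

```text
clock: 37.75
tcp_pos: [0.6008, 0.0406, 0.0905]
orientation: [-0.002, -3.141, 0.0]
contact_force: [-0.3, -0.4, -2.4]
grip_width: 0.0563
gripper_force: 65.6
```

Request:
{"fn": "step_arm", "kwargs": {
  "moves": [
    {"rx":0,"ry":0,"rz":0,"dx":-7,"dy":0,"dz":0,"gripper":0},
    {"rx":0,"ry":0,"rz":0,"dx":-7,"dy":0,"dz":0,"gripper":0},
    {"rx":0,"ry":0,"rz":0,"dx":-5.5,"dy":0,"dz":0,"gripper":0},
    {"rx":0,"ry":0,"rz":0,"dx":0,"dy":0,"dz":1,"gripper":0},
    {"rx":0,"ry":0,"rz":0,"dx":0,"dy":0,"dz":0,"gripper":0}
  ]
}}

```text
clock: 38.38
tcp_pos: [0.6203, 0.0406, 0.0893]
orientation: [-0.002, -3.141, 0.0]
contact_force: [-0.7, 0.4, -2.2]
grip_width: 0.0562
gripper_force: 65.6
```

Request:
{"fn": "step_arm", "kwargs": {
  "moves": [
    {"rx":0,"ry":0,"rz":0,"dx":0,"dy":0,"dz":0,"gripper":0.5},
    {"rx":0,"ry":0,"rz":0,"dx":0,"dy":0,"dz":0,"gripper":0.6},
    {"rx":0,"ry":0,"rz":0,"dx":0,"dy":0,"dz":0,"gripper":0.6},
    {"rx":0,"ry":0,"rz":0,"dx":0,"dy":0,"dz":-10,"gripper":0.6},
    {"rx":0,"ry":0,"rz":0,"dx":0,"dy":0,"dz":-20,"gripper":0.6},
    {"rx":0,"ry":0,"rz":0,"dx":0,"dy":0,"dz":-35,"gripper":0.55},
    {"rx":0,"ry":0,"rz":0,"dx":0,"dy":0,"dz":-25,"gripper":0.55},
    {"rx":0,"ry":0,"rz":0,"dx":13,"dy":-46,"dz":0,"gripper":0.55},
    {"rx":0,"ry":0,"rz":0,"dx":14,"dy":-46,"dz":0,"gripper":0.55},
    {"rx":0,"ry":0,"rz":0,"dx":14,"dy":-46,"dz":0,"gripper":0.55},
    {"rx":0,"ry":0,"rz":0,"dx":14,"dy":-46,"dz":0,"gripper":0.55},
    {"rx":0,"ry":0,"rz":0,"dx":14,"dy":-47,"dz":0,"gripper":0.55}
  ]
}}

```text
clock: 39.88
tcp_pos: [0.5514, -0.1918, 0.1815]
orientation: [0.001, 3.139, -0.0]
contact_force: [-0.1, -0.5, 1.0]
grip_width: 0.0661
gripper_force: 0.0
```

Request:
{"fn": "step_arm", "kwargs": {
  "moves": [
    {"rx":0,"ry":0,"rz":10.2,"dx":0,"dy":0,"dz":6,"gripper":0.55},
    {"rx":0,"ry":0,"rz":10.2,"dx":0,"dy":0,"dz":6,"gripper":0.55},
    {"rx":0,"ry":0,"rz":10.2,"dx":0,"dy":0,"dz":6,"gripper":0.55},
    {"rx":0,"ry":0,"rz":10.2,"dx":0,"dy":0,"dz":6,"gripper":0.55},
    {"rx":0,"ry":0,"rz":10.2,"dx":0,"dy":0,"dz":6,"gripper":0.55},
    {"rx":0,"ry":0,"rz":10.2,"dx":0,"dy":0,"dz":6,"gripper":0.55},
    {"rx":0,"ry":0,"rz":10.2,"dx":0,"dy":0,"dz":6,"gripper":0.55},
    {"rx":0,"ry":0,"rz":10.2,"dx":0,"dy":0,"dz":6,"gripper":0.55},
    {"rx":0,"ry":0,"rz":10.2,"dx":0,"dy":0,"dz":6,"gripper":0.55},
    {"rx":0,"ry":0,"rz":10.2,"dx":0,"dy":0,"dz":6,"gripper":0.55},
    {"rx":0,"ry":0,"rz":10.2,"dx":0,"dy":0,"dz":6,"gripper":0.55},
    {"rx":0,"ry":0,"rz":10.2,"dx":0,"dy":0,"dz":6,"gripper":0.55},
    {"rx":0,"ry":0,"rz":10.2,"dx":0,"dy":0,"dz":6,"gripper":0.55},
    {"rx":0,"ry":0,"rz":10.2,"dx":0,"dy":0,"dz":6,"gripper":0.55},
    {"rx":0,"ry":0,"rz":10.2,"dx":0,"dy":0,"dz":6,"gripper":0.55},
    {"rx":0,"ry":0,"rz":10.2,"dx":0,"dy":0,"dz":6,"gripper":0.55},
    {"rx":0,"ry":0,"rz":10.2,"dx":0,"dy":0,"dz":6,"gripper":0.55},
    {"rx":0,"ry":0,"rz":10.6,"dx":0,"dy":0,"dz":6,"gripper":0.55},
    {"rx":0,"ry":0,"rz":0,"dx":0,"dy":0,"dz":0,"gripper":0.55},
    {"rx":0,"ry":0,"rz":0,"dx":0,"dy":0,"dz":0,"gripper":0.55}
  ]
}}

```text
clock: 42.38
tcp_pos: [0.5521, -0.1901, 0.0724]
orientation: [-3.139, 0.105, -0.002]
contact_force: [0.3, 0.0, 0.6]
grip_width: 0.0662
gripper_force: 0.0
```

Run:
```python
from look import *
scan();go(551.4,-190.7,18.5,-4.2)
```

```text
top [ 442.2 -376.3] -12.3 [2752, 3568]
top [755.  -85.4] -70.8 [3207, 3871]
side [ 442.6 -376.7] -12.0 [2824, 3578]
tcp [ 551.9 -190.3   72.3] yaw -3.93 tilt z [ 1.2e-03  6.0e-04 -1.0e+00] q7 -0.67 F [ 0.4 -0.3  0.4]
turn rz 0.27 shift [-0.4  0.5 53.8]
```

Now grip, lift, and turn to 118 (−122° tool).

Request:
{"fn": "step_arm", "kwargs": {
  "moves": [
    {"rx":0,"ry":0,"rz":0.2,"dx":-0.4,"dy":0.5,"dz":30,"gripper":0.55},
    {"rx":0,"ry":0,"rz":0,"dx":0,"dy":0,"dz":18,"gripper":0.55},
    {"rx":0,"ry":0,"rz":0,"dx":0,"dy":0,"dz":5.5,"gripper":0.55},
    {"rx":0,"ry":0,"rz":0,"dx":0,"dy":0,"dz":0,"gripper":0.55},
    {"rx":0,"ry":0,"rz":0,"dx":0,"dy":0,"dz":0,"gripper":0.55},
    {"rx":0,"ry":0,"rz":0,"dx":0,"dy":0,"dz":0,"gripper":0.4},
    {"rx":0,"ry":0,"rz":0,"dx":0,"dy":0,"dz":0,"gripper":0},
    {"rx":0,"ry":0,"rz":0,"dx":0,"dy":0,"dz":0,"gripper":0},
    {"rx":0,"ry":0,"rz":0,"dx":0,"dy":0,"dz":0,"gripper":0}
  ]
}}

```text
clock: 43.6
tcp_pos: [0.5514, -0.1908, 0.0191]
orientation: [-3.139, 0.117, -0.002]
contact_force: [-0.9, 2.4, 7.0]
grip_width: 0.0559
gripper_force: 63.4
```

Request:
{"fn": "step_arm", "kwargs": {
  "moves": [
    {"rx":0,"ry":0,"rz":0,"dx":0,"dy":0,"dz":-30,"gripper":0},
    {"rx":0,"ry":0,"rz":0,"dx":0,"dy":0,"dz":-40,"gripper":0},
    {"rx":0,"ry":0,"rz":0,"dx":0,"dy":0,"dz":-40,"gripper":0},
    {"rx":0,"ry":0,"rz":-10.2,"dx":0,"dy":0,"dz":0,"gripper":0},
    {"rx":0,"ry":0,"rz":-10.2,"dx":0,"dy":0,"dz":0,"gripper":0},
    {"rx":0,"ry":0,"rz":-10.2,"dx":0,"dy":0,"dz":0,"gripper":0},
    {"rx":0,"ry":0,"rz":-10.2,"dx":0,"dy":0,"dz":0,"gripper":0},
    {"rx":0,"ry":0,"rz":-10.2,"dx":0,"dy":0,"dz":0,"gripper":0},
    {"rx":0,"ry":0,"rz":-10.2,"dx":0,"dy":0,"dz":0,"gripper":0},
    {"rx":0,"ry":0,"rz":-10.2,"dx":0,"dy":0,"dz":0,"gripper":0},
    {"rx":0,"ry":0,"rz":-10.2,"dx":0,"dy":0,"dz":0,"gripper":0},
    {"rx":0,"ry":0,"rz":-10.2,"dx":0,"dy":0,"dz":0,"gripper":0},
    {"rx":0,"ry":0,"rz":-10.2,"dx":0,"dy":0,"dz":0,"gripper":0},
    {"rx":0,"ry":0,"rz":-10.2,"dx":0,"dy":0,"dz":0,"gripper":0},
    {"rx":0,"ry":0,"rz":-10.1,"dx":0,"dy":0,"dz":0,"gripper":0},
    {"rx":0,"ry":0,"rz":0,"dx":0,"dy":0,"dz":0,"gripper":0}
  ]
}}

```text
clock: 45.6
tcp_pos: [0.5505, -0.1909, 0.128]
orientation: [-1.62, -2.691, -0.0]
contact_force: [-0.1, -0.1, -2.5]
grip_width: 0.056
gripper_force: 66.5
```

Run:
```python
from look import *
go(655.9,-26.4,115,118)
```

```text
tcp [ 550.5 -190.9  128. ] yaw 117.92 tilt z [-4.e-04  5.e-04 -1.e+00] q7 0.99 F [-0.1 -0.1 -2.5]
turn rz -0.08 shift [ 95.8 170.3  13. ]
```

Request:
{"fn": "step_arm", "kwargs": {
  "moves": [
    {"rx":0,"ry":0,"rz":0,"dx":24,"dy":42,"dz":0,"gripper":0},
    {"rx":0,"ry":0,"rz":0,"dx":24,"dy":43,"dz":0,"gripper":0},
    {"rx":0,"ry":0,"rz":0,"dx":24,"dy":43,"dz":0,"gripper":0},
    {"rx":0,"ry":0,"rz":0,"dx":23.5,"dy":42,"dz":0,"gripper":0},
    {"rx":0,"ry":0,"rz":0,"dx":0,"dy":0,"dz":13,"gripper":0},
    {"rx":0,"ry":0,"rz":0,"dx":0,"dy":0,"dz":0,"gripper":0},
    {"rx":0,"ry":0,"rz":0,"dx":0,"dy":0,"dz":0,"gripper":0}
  ]
}}

```text
clock: 46.48
tcp_pos: [0.6554, -0.0284, 0.1151]
orientation: [-1.622, -2.69, 0.002]
contact_force: [0.1, 0.3, -3.0]
grip_width: 0.0563
gripper_force: 66.4
```

Run:
```python
from look import *
go(620.7,39.8,101,118)
```

```text
tcp [655.4 -28.4 115.1] yaw 117.83 tilt z [-7.e-04 -1.e-03 -1.e+00] q7 0.71 F [ 0.1  0.3 -3. ]
turn rz -0.17 shift [76.5  1.4 14.1]
```

Request:
{"fn": "step_arm", "kwargs": {
  "moves": [
    {"rx":0,"ry":0,"rz":-0.2,"dx":1,"dy":0.8,"dz":13.9,"gripper":0},
    {"rx":0,"ry":0,"rz":0,"dx":10,"dy":0,"dz":0,"gripper":0},
    {"rx":0,"ry":0,"rz":0,"dx":10,"dy":0,"dz":0,"gripper":0},
    {"rx":0,"ry":0,"rz":0,"dx":10,"dy":0,"dz":0,"gripper":0},
    {"rx":0,"ry":0,"rz":0,"dx":8,"dy":0,"dz":0,"gripper":0},
    {"rx":0,"ry":0,"rz":0,"dx":8,"dy":0,"dz":0,"gripper":0},
    {"rx":0,"ry":0,"rz":0,"dx":8,"dy":0,"dz":0,"gripper":0},
    {"rx":0,"ry":0,"rz":0,"dx":0,"dy":0,"dz":0,"gripper":0},
    {"rx":0,"ry":0,"rz":0,"dx":0,"dy":0,"dz":0,"gripper":0}
  ]
}}

```text
clock: 47.6
tcp_pos: [0.631, 0.0219, 0.1013]
orientation: [1.613, 2.696, -0.0]
contact_force: [0.3, -0.4, -3.0]
grip_width: 0.0561
gripper_force: 66.4
```

Run:
```python
from look import *
go(620.7,39.8,100,118)
```

```text
tcp [631.   21.9 101.3] yaw 118.22 tilt z [ 3.e-04 -3.e-04 -1.e+00] q7 0.65 F [ 0.3 -0.4 -3. ]
turn rz 0.22 shift [20.6 -0.7  1.3]
```

Request:
{"fn": "step_arm", "kwargs": {
  "moves": [
    {"rx":0,"ry":0,"rz":0,"dx":7,"dy":-0.5,"dz":0,"gripper":0},
    {"rx":0,"ry":0,"rz":0,"dx":7,"dy":0,"dz":0,"gripper":0},
    {"rx":0,"ry":0,"rz":0,"dx":6,"dy":0,"dz":0,"gripper":0},
    {"rx":0,"ry":0,"rz":0,"dx":0,"dy":0,"dz":1.2,"gripper":0},
    {"rx":0,"ry":0,"rz":0,"dx":0,"dy":0,"dz":0,"gripper":0},
    {"rx":0,"ry":0,"rz":0,"dx":0,"dy":0,"dz":0,"gripper":0}
  ]
}}

```text
clock: 48.35
tcp_pos: [0.6211, 0.0393, 0.1]
orientation: [1.613, 2.696, -0.0]
contact_force: [0.1, -0.1, -3.3]
grip_width: 0.056
gripper_force: 66.4
```

Request:
{"fn": "step_arm", "kwargs": {
  "moves": [
    {"rx":0,"ry":0,"rz":0,"dx":0,"dy":0,"dz":0,"gripper":0.5},
    {"rx":0,"ry":0,"rz":0,"dx":0,"dy":0,"dz":0,"gripper":0.6},
    {"rx":0,"ry":0,"rz":0,"dx":0,"dy":0,"dz":0,"gripper":0.6},
    {"rx":0,"ry":0,"rz":0,"dx":0,"dy":0,"dz":-10,"gripper":0.6},
    {"rx":0,"ry":0,"rz":0,"dx":0,"dy":0,"dz":-20,"gripper":0.6},
    {"rx":0,"ry":0,"rz":0,"dx":0,"dy":0,"dz":-30,"gripper":0.55},
    {"rx":0,"ry":0,"rz":0,"dx":0,"dy":0,"dz":-20,"gripper":0.55},
    {"rx":0,"ry":0,"rz":0,"dx":-28,"dy":-35,"dz":0,"gripper":0.55},
    {"rx":0,"ry":0,"rz":0,"dx":-28,"dy":-35,"dz":0,"gripper":0.55},
    {"rx":0,"ry":0,"rz":0,"dx":-28,"dy":-35,"dz":0,"gripper":0.55},
    {"rx":0,"ry":0,"rz":0,"dx":-28,"dy":-35,"dz":0,"gripper":0.55},
    {"rx":0,"ry":0,"rz":0,"dx":-28,"dy":-35,"dz":0,"gripper":0.55},
    {"rx":0,"ry":0,"rz":0,"dx":-28,"dy":-35,"dz":0,"gripper":0.55},
    {"rx":0,"ry":0,"rz":0,"dx":-28,"dy":-35,"dz":0,"gripper":0.55},
    {"rx":0,"ry":0,"rz":0,"dx":-28,"dy":-35,"dz":0,"gripper":0.55},
    {"rx":0,"ry":0,"rz":0,"dx":-30,"dy":-36,"dz":0,"gripper":0.55},
    {"rx":0,"ry":0,"rz":0,"dx":-30,"dy":-36,"dz":0,"gripper":0.55},
    {"rx":0,"ry":0,"rz":0,"dx":0,"dy":0,"dz":0,"gripper":0.55}
  ]
}}

```text
clock: 50.6
tcp_pos: [0.4425, -0.3815, 0.1813]
orientation: [1.621, 2.689, -0.004]
contact_force: [0.4, 0.3, 0.2]
grip_width: 0.0664
gripper_force: 0.0
```

Request:
{"fn": "step_arm", "kwargs": {
  "moves": [
    {"rx":0,"ry":0,"rz":10,"dx":0,"dy":0,"dz":8,"gripper":0.55},
    {"rx":0,"ry":0,"rz":10,"dx":0,"dy":0,"dz":8,"gripper":0.55},
    {"rx":0,"ry":0,"rz":10,"dx":0,"dy":0,"dz":8,"gripper":0.55},
    {"rx":0,"ry":0,"rz":10,"dx":0,"dy":0,"dz":8,"gripper":0.55},
    {"rx":0,"ry":0,"rz":10,"dx":0,"dy":0,"dz":8,"gripper":0.55},
    {"rx":0,"ry":0,"rz":10,"dx":0,"dy":0,"dz":8,"gripper":0.55},
    {"rx":0,"ry":0,"rz":10,"dx":0,"dy":0,"dz":8,"gripper":0.55},
    {"rx":0,"ry":0,"rz":10,"dx":0,"dy":0,"dz":8,"gripper":0.55},
    {"rx":0,"ry":0,"rz":10,"dx":0,"dy":0,"dz":8,"gripper":0.55},
    {"rx":0,"ry":0,"rz":10,"dx":0,"dy":0,"dz":8,"gripper":0.55},
    {"rx":0,"ry":0,"rz":10,"dx":0,"dy":0,"dz":8,"gripper":0.55},
    {"rx":0,"ry":0,"rz":10,"dx":0,"dy":0,"dz":8,"gripper":0.55},
    {"rx":0,"ry":0,"rz":10,"dx":0,"dy":0,"dz":8,"gripper":0.55},
    {"rx":0,"ry":0,"rz":0,"dx":0,"dy":0,"dz":0,"gripper":0.55},
    {"rx":0,"ry":0,"rz":0,"dx":0,"dy":0,"dz":0,"gripper":0.55}
  ]
}}

```text
clock: 52.48
tcp_pos: [0.4458, -0.3766, 0.0764]
orientation: [-3.125, 0.315, -0.001]
contact_force: [0.2, -0.5, -0.6]
grip_width: 0.066
gripper_force: 0.0
```

Run:
```python
from look import *
scan("pics/g9.png");go(442.4,-376.5,18.5,-12.1)
```

```text
top [754.8 -85.3] -70.8 [3207, 3877]
tcp [ 445.7 -377.    76.5] yaw -11.62 tilt z [ 1.1e-03  1.0e-04 -1.0e+00] q7 -0.39 F [-0.4 -0.1  0.2]
turn rz 0.48 shift [-3.3  0.2 58. ]
```

View pics/g9.png

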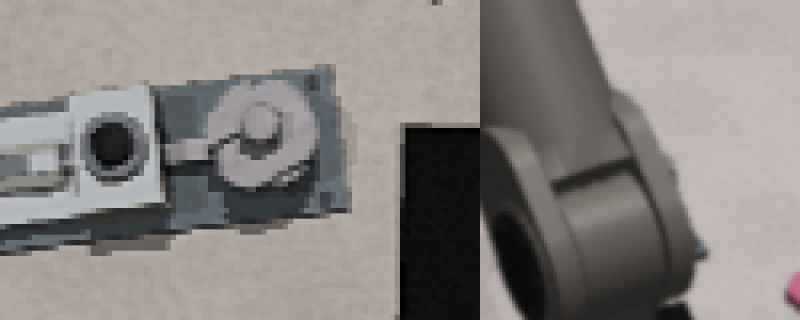

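Four masses are stacked, and the top slot at (215,148) in the crop opens towards the housing. One is left to place.

Request:
{"fn": "step_arm", "kwargs": {
  "moves": [
    {"rx":0,"ry":0,"rz":0.5,"dx":-3.3,"dy":0.2,"dz":30,"gripper":0.55},
    {"rx":0,"ry":0,"rz":0,"dx":0,"dy":0,"dz":22,"gripper":0.55},
    {"rx":0,"ry":0,"rz":0,"dx":0,"dy":0,"dz":5.5,"gripper":0.55},
    {"rx":0,"ry":0,"rz":0,"dx":0,"dy":0,"dz":0,"gripper":0.55},
    {"rx":0,"ry":0,"rz":0,"dx":0,"dy":0,"dz":0,"gripper":0.55},
    {"rx":0,"ry":0,"rz":0,"dx":0,"dy":0,"dz":0,"gripper":0.4},
    {"rx":0,"ry":0,"rz":0,"dx":0,"dy":0,"dz":0,"gripper":0},
    {"rx":0,"ry":0,"rz":0,"dx":0,"dy":0,"dz":0,"gripper":0},
    {"rx":0,"ry":0,"rz":0,"dx":0,"dy":0,"dz":0,"gripper":0}
  ]
}}

```text
clock: 53.7
tcp_pos: [0.4423, -0.3768, 0.0195]
orientation: [-3.123, 0.335, -0.002]
contact_force: [-1.7, 2.4, 6.3]
grip_width: 0.0562
gripper_force: 63.3
```

Request:
{"fn": "step_arm", "kwargs": {
  "moves": [
    {"rx":0,"ry":0,"rz":0,"dx":0,"dy":0,"dz":-30,"gripper":0},
    {"rx":0,"ry":0,"rz":0,"dx":0,"dy":0,"dz":-40,"gripper":0},
    {"rx":0,"ry":0,"rz":0,"dx":0,"dy":0,"dz":-45,"gripper":0},
    {"rx":0,"ry":0,"rz":-6,"dx":0,"dy":0,"dz":0,"gripper":0},
    {"rx":0,"ry":0,"rz":-6.1,"dx":0,"dy":0,"dz":0,"gripper":0},
    {"rx":0,"ry":0,"rz":0,"dx":0,"dy":0,"dz":0,"gripper":0},
    {"rx":0,"ry":0,"rz":0,"dx":0,"dy":0,"dz":0,"gripper":0}
  ]
}}

```text
clock: 54.58
tcp_pos: [0.4418, -0.3764, 0.1334]
orientation: [-3.141, 0.008, 0.0]
contact_force: [-1.0, 0.4, -1.7]
grip_width: 0.0561
gripper_force: 65.9
```

Run:
```python
from look import *
go(545.7,39.8,125,0)
```

```text
tcp [ 441.8 -376.4  133.4] yaw -0.28 tilt z [-2.e-04  4.e-04 -1.e+00] q7 -0.28 F [-1.   0.4 -1.7]
turn rz -0.28 shift [ 103.9 -416.2    8.4]
```

Request:
{"fn": "step_arm", "kwargs": {
  "moves": [
    {"rx":0,"ry":0,"rz":-0.3,"dx":0,"dy":0,"dz":0,"gripper":0},
    {"rx":0,"ry":0,"rz":0,"dx":10.4,"dy":-41.6,"dz":0,"gripper":0},
    {"rx":0,"ry":0,"rz":0,"dx":10.4,"dy":-41.6,"dz":0,"gripper":0},
    {"rx":0,"ry":0,"rz":0,"dx":10.4,"dy":-41.6,"dz":0,"gripper":0},
    {"rx":0,"ry":0,"rz":0,"dx":10.4,"dy":-41.6,"dz":0,"gripper":0},
    {"rx":0,"ry":0,"rz":0,"dx":10.4,"dy":-41.6,"dz":0,"gripper":0},
    {"rx":0,"ry":0,"rz":0,"dx":10.4,"dy":-41.6,"dz":0,"gripper":0},
    {"rx":0,"ry":0,"rz":0,"dx":10.4,"dy":-41.6,"dz":0,"gripper":0},
    {"rx":0,"ry":0,"rz":0,"dx":10.4,"dy":-41.6,"dz":0,"gripper":0},
    {"rx":0,"ry":0,"rz":0,"dx":10.4,"dy":-41.6,"dz":0,"gripper":0},
    {"rx":0,"ry":0,"rz":0,"dx":10.3,"dy":-41.8,"dz":0,"gripper":0},
    {"rx":0,"ry":0,"rz":0,"dx":0,"dy":0,"dz":8,"gripper":0},
    {"rx":0,"ry":0,"rz":0,"dx":0,"dy":0,"dz":0,"gripper":0},
    {"rx":0,"ry":0,"rz":0,"dx":0,"dy":0,"dz":0,"gripper":0}
  ]
}}

```text
clock: 56.32
tcp_pos: [0.5445, 0.0383, 0.1257]
orientation: [3.141, -0.0, -0.0]
contact_force: [-0.2, -0.7, -2.0]
grip_width: 0.0564
gripper_force: 65.9
```

Run:
```python
from look import *
go(620.7,39.8,111.2,0)
```

```text
tcp [544.5  38.3 125.7] yaw -0.01 tilt z [-0.e+00 -5.e-04 -1.e+00] q7 -0.97 F [-0.2 -0.7 -2. ]
turn rz -0.01 shift [76.2 -1.5 14.5]
```

Request:
{"fn": "step_arm", "kwargs": {
  "moves": [
    {"rx":0,"ry":0,"rz":0,"dx":1,"dy":-1,"dz":14.5,"gripper":0},
    {"rx":0,"ry":0,"rz":0,"dx":10,"dy":0,"dz":0,"gripper":0},
    {"rx":0,"ry":0,"rz":0,"dx":10,"dy":0,"dz":0,"gripper":0},
    {"rx":0,"ry":0,"rz":0,"dx":10,"dy":0,"dz":0,"gripper":0},
    {"rx":0,"ry":0,"rz":0,"dx":8,"dy":0,"dz":0,"gripper":0},
    {"rx":0,"ry":0,"rz":0,"dx":8,"dy":0,"dz":0,"gripper":0},
    {"rx":0,"ry":0,"rz":0,"dx":8,"dy":0,"dz":0,"gripper":0},
    {"rx":0,"ry":0,"rz":0,"dx":0,"dy":0,"dz":0,"gripper":0},
    {"rx":0,"ry":0,"rz":0,"dx":0,"dy":0,"dz":0,"gripper":0}
  ]
}}

```text
clock: 57.45
tcp_pos: [0.5995, 0.0409, 0.1109]
orientation: [-3.142, -0.004, 0.001]
contact_force: [-0.3, 0.3, -1.9]
grip_width: 0.0565
gripper_force: 65.9
```

Request:
{"fn": "step_arm", "kwargs": {
  "moves": [
    {"rx":0,"ry":0,"rz":0,"dx":7,"dy":0,"dz":0,"gripper":0},
    {"rx":0,"ry":0,"rz":0,"dx":7,"dy":0,"dz":0,"gripper":0},
    {"rx":0,"ry":0,"rz":0,"dx":5.5,"dy":0,"dz":0,"gripper":0},
    {"rx":0,"ry":0,"rz":0,"dx":0,"dy":0,"dz":1,"gripper":0},
    {"rx":0,"ry":0,"rz":0,"dx":0,"dy":0,"dz":0,"gripper":0}
  ]
}}

```text
clock: 58.08
tcp_pos: [0.6191, 0.0409, 0.1098]
orientation: [3.142, 0.003, -0.001]
contact_force: [-0.6, 0.8, -1.4]
grip_width: 0.0562
gripper_force: 65.9
```

Request:
{"fn": "step_arm", "kwargs": {
  "moves": [
    {"rx":0,"ry":0,"rz":0,"dx":1.5,"dy":0,"dz":0,"gripper":0},
    {"rx":0,"ry":0,"rz":0,"dx":0,"dy":0,"dz":0,"gripper":0.5},
    {"rx":0,"ry":0,"rz":0,"dx":0,"dy":0,"dz":0,"gripper":0.6},
    {"rx":0,"ry":0,"rz":0,"dx":0,"dy":0,"dz":0,"gripper":0.6},
    {"rx":0,"ry":0,"rz":0,"dx":0,"dy":0,"dz":-10,"gripper":0.6},
    {"rx":0,"ry":0,"rz":0,"dx":0,"dy":0,"dz":-25,"gripper":0.6},
    {"rx":0,"ry":0,"rz":0,"dx":0,"dy":0,"dz":-40,"gripper":0.6},
    {"rx":0,"ry":0,"rz":0,"dx":-45,"dy":0,"dz":0,"gripper":-1},
    {"rx":0,"ry":0,"rz":0,"dx":-45,"dy":0,"dz":0,"gripper":-1},
    {"rx":0,"ry":0,"rz":0,"dx":-45,"dy":20,"dz":0,"gripper":-1},
    {"rx":0,"ry":0,"rz":0,"dx":-40,"dy":40,"dz":0,"gripper":-1},
    {"rx":0,"ry":0,"rz":0,"dx":0,"dy":50,"dz":0,"gripper":-1},
    {"rx":0,"ry":0,"rz":0,"dx":0,"dy":50,"dz":0,"gripper":-1},
    {"rx":0,"ry":0,"rz":0,"dx":0,"dy":50,"dz":0,"gripper":-1},
    {"rx":0,"ry":0,"rz":0,"dx":0,"dy":50,"dz":0,"gripper":-1},
    {"rx":0,"ry":0,"rz":0,"dx":0,"dy":0,"dz":0,"gripper":-1}
  ]
}}

```text
clock: 60.08
tcp_pos: [0.4455, -0.2248, 0.1873]
orientation: [3.139, -0.01, 0.005]
contact_force: [0.3, 1.4, 0.6]
grip_width: 0.0
gripper_force: 0.0
```

Run:
```python
from look import *
T=r.grab_frame("top");S=r.grab_frame("side")
cv2.imwrite("pics/g10.png",np.hstack([cv2.resize(T[155:225,175:300],(500,280),interpolation=3),cv2.resize(S[165:245,255:335],(280,280),interpolation=3)]))
go(609.8,136.0,150,0)
```

```text
tcp [ 446.4 -220.2  186. ] yaw 0.0 tilt z [ 1.4e-03  5.0e-04 -1.0e+00] q7 -0.59 F [ 0.3 -0.6 -0.2]
turn rz 0.0 shift [ 163.4 -356.2   36. ]
```

View pics/g10.png

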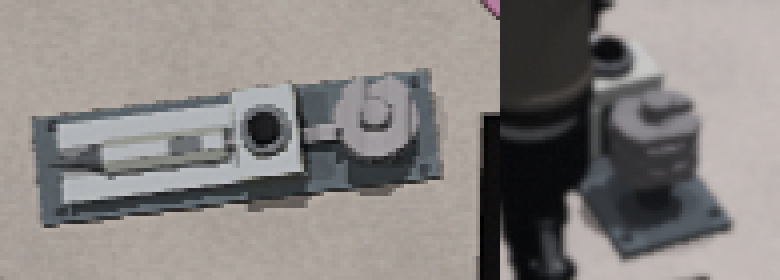

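All five masses are stacked flat, with the top slot at (375,90) facing away from the robot. The pipette is still home at (105–230,150). Next is the button.

Request:
{"fn": "step_arm", "kwargs": {
  "moves": [
    {"rx":0,"ry":0,"rz":0,"dx":18,"dy":-40,"dz":0,"gripper":-1},
    {"rx":0,"ry":0,"rz":0,"dx":18,"dy":-40,"dz":0,"gripper":-1},
    {"rx":0,"ry":0,"rz":0,"dx":18,"dy":-40,"dz":0,"gripper":-1},
    {"rx":0,"ry":0,"rz":0,"dx":18,"dy":-40,"dz":0,"gripper":-1},
    {"rx":0,"ry":0,"rz":0,"dx":18,"dy":-40,"dz":0,"gripper":-1},
    {"rx":0,"ry":0,"rz":0,"dx":18,"dy":-40,"dz":0,"gripper":-1},
    {"rx":0,"ry":0,"rz":0,"dx":18,"dy":-40,"dz":0,"gripper":-1},
    {"rx":0,"ry":0,"rz":0,"dx":18,"dy":-38,"dz":0,"gripper":-1},
    {"rx":0,"ry":0,"rz":0,"dx":19.4,"dy":-38.2,"dz":0,"gripper":-1},
    {"rx":0,"ry":0,"rz":0,"dx":0,"dy":0,"dz":30,"gripper":-1},
    {"rx":0,"ry":0,"rz":0,"dx":0,"dy":0,"dz":0,"gripper":-1},
    {"rx":0,"ry":0,"rz":0,"dx":0,"dy":0,"dz":0,"gripper":-1}
  ]
}}

```text
clock: 61.68
tcp_pos: [0.6087, 0.1375, 0.1561]
orientation: [-3.142, -0.004, -0.001]
contact_force: [0.0, 0.6, 1.0]
grip_width: -0.0004
gripper_force: 0.0
```

Run:
```python
from look import *
go(609.8,136.0,126,0)
```

```text
tcp [608.7 137.5 156.1] yaw 0.15 tilt z [ 5.e-04  0.e+00 -1.e+00] q7 -1.19 F [0.  0.6 1. ]
turn rz 0.15 shift [ 1.1  1.5 30.1]
```

Request:
{"fn": "step_arm", "kwargs": {
  "moves": [
    {"rx":0,"ry":0,"rz":0,"dx":1,"dy":1.4,"dz":15,"gripper":-1},
    {"rx":0,"ry":0,"rz":0,"dx":0,"dy":0,"dz":13,"gripper":-1},
    {"rx":0,"ry":0,"rz":0,"dx":0,"dy":0,"dz":4,"gripper":-1},
    {"rx":0,"ry":0,"rz":0,"dx":0,"dy":0,"dz":4,"gripper":-1},
    {"rx":0,"ry":0,"rz":0,"dx":0,"dy":0,"dz":0,"gripper":-1},
    {"rx":0,"ry":0,"rz":0,"dx":0,"dy":0,"dz":0,"gripper":-1}
  ]
}}

```text
clock: 62.42
tcp_pos: [0.6101, 0.1353, 0.1227]
orientation: [-3.138, -0.002, 0.001]
contact_force: [-13.2, 1.6, 32.6]
grip_width: 0.0003
gripper_force: 16.4
```

Request:
{"fn": "step_arm", "kwargs": {
  "moves": [
    {"rx":0,"ry":0,"rz":0,"dx":0,"dy":0,"dz":-3,"gripper":-1},
    {"rx":0,"ry":0,"rz":0,"dx":0,"dy":0,"dz":0,"gripper":-1},
    {"rx":0,"ry":0,"rz":0,"dx":0,"dy":0,"dz":0,"gripper":-1}
  ]
}}

```text
clock: 62.8
tcp_pos: [0.61, 0.1355, 0.1231]
orientation: [-3.141, -0.003, 0.0]
contact_force: [-3.6, 0.1, 11.5]
grip_width: -0.0
gripper_force: 5.6
```

Request:
{"fn": "step_arm", "kwargs": {
  "moves": [
    {"rx":0,"ry":0,"rz":0,"dx":0,"dy":0,"dz":-2,"gripper":-1},
    {"rx":0,"ry":0,"rz":0,"dx":0,"dy":0,"dz":0,"gripper":-1},
    {"rx":0,"ry":0,"rz":0,"dx":0,"dy":0,"dz":0,"gripper":-1}
  ]
}}

```text
clock: 63.18
tcp_pos: [0.61, 0.1355, 0.124]
orientation: [3.141, 0.003, -0.0]
contact_force: [-1.0, -0.5, 3.9]
grip_width: -0.0
gripper_force: 2.2
```

Request:
{"fn": "step_arm", "kwargs": {
  "moves": [
    {"rx":0,"ry":0,"rz":0,"dx":0,"dy":0,"dz":-2,"gripper":-1},
    {"rx":0,"ry":0,"rz":0,"dx":0,"dy":0,"dz":0,"gripper":-1},
    {"rx":0,"ry":0,"rz":0,"dx":0,"dy":0,"dz":0,"gripper":-1}
  ]
}}

```text
clock: 63.55
tcp_pos: [0.61, 0.1355, 0.1259]
orientation: [3.141, 0.003, 0.0]
contact_force: [-0.8, -0.8, 2.4]
grip_width: 0.0001
gripper_force: 1.6
```

Request:
{"fn": "step_arm", "kwargs": {
  "moves": [
    {"rx":0,"ry":0,"rz":0,"dx":0,"dy":0,"dz":-6,"gripper":-1},
    {"rx":0,"ry":0,"rz":0,"dx":0,"dy":0,"dz":0,"gripper":-1},
    {"rx":0,"ry":0,"rz":0,"dx":0,"dy":0,"dz":0,"gripper":-1}
  ]
}}

```text
clock: 63.92
tcp_pos: [0.6098, 0.1362, 0.1318]
orientation: [-3.141, -0.004, 0.001]
contact_force: [0.7, -0.2, -1.2]
grip_width: 0.0005
gripper_force: 0.0
```

Request:
{"fn": "step_arm", "kwargs": {
  "moves": [
    {"rx":0,"ry":0,"rz":0,"dx":0,"dy":0,"dz":-30,"gripper":-1},
    {"rx":0,"ry":0,"rz":0,"dx":0,"dy":0,"dz":-40,"gripper":-1},
    {"rx":0,"ry":0,"rz":0,"dx":-45,"dy":0,"dz":0,"gripper":-1},
    {"rx":0,"ry":0,"rz":0,"dx":-45,"dy":45,"dz":0,"gripper":-1},
    {"rx":0,"ry":0,"rz":0,"dx":-45,"dy":45,"dz":0,"gripper":-1},
    {"rx":0,"ry":0,"rz":0,"dx":-30,"dy":45,"dz":0,"gripper":-1},
    {"rx":0,"ry":0,"rz":0,"dx":0,"dy":45,"dz":0,"gripper":-1},
    {"rx":0,"ry":0,"rz":0,"dx":0,"dy":45,"dz":0,"gripper":-1},
    {"rx":0,"ry":0,"rz":0,"dx":0,"dy":45,"dz":0,"gripper":-1},
    {"rx":0,"ry":0,"rz":0,"dx":0,"dy":45,"dz":0,"gripper":-1},
    {"rx":0,"ry":0,"rz":0,"dx":0,"dy":0,"dz":0,"gripper":-1},
    {"rx":0,"ry":0,"rz":0,"dx":0,"dy":0,"dz":0,"gripper":-1}
  ]
}}

```text
clock: 65.42
tcp_pos: [0.4472, -0.1775, 0.2017]
orientation: [-3.141, -0.003, 0.001]
contact_force: [-0.4, 0.0, 0.1]
grip_width: 0.0002
gripper_force: 0.0
```

Run:
```python
from look import *
T=cv2.resize(r.grab_frame("top")[155:225,175:300],(500,280),interpolation=3)
d=cv2.absdiff(T,cv2.imread("pics/g10.png")[:,:500]).max(2)
ys,xs=np.nonzero(d>40);print(len(xs),xs.min() if len(xs) else'',xs.max() if len(xs) else'',ys.min() if len(ys) else'',ys.max() if len(ys) else'')
print("pipette",(d[130:175,50:232]>40).sum(),"stack",(d[70:165,330:425]>40).sum())
```

```text
0    
pipette 0 stack 0
```

Nothing has changed on the rig since the last view: pipette and stack are intact, and the button is back up.

```bash
python3 -c "
from bench import r
print(r.hand_in())"
```

```text
the job is handed in; nothing more can be done
None
```

I handed the job in with the pipette pushed home against the end stop, all five masses flat on the stem with neighbouring slots about 118° apart, and the start button pressed right down and released; the hand-in gave no verdict.

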